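# Sort left- and right-hand angle brackets into the two-pin carrier

## Task

Lift the blue top plate off the two guide pins and lay it flat along the black rubber mat, let go of it, and sort all the loose angle brackets into the two trays, each into the tray whose fixed sample bracket is of the same hand (left or right, mirror images). Then lower the plate level back over both pins until it rests fully home on their shoulders, leaving the dial gauge and the round weight where they are.

Things in the scene. Friction and masses are not known exactly. Their poses are not given: they have to be found in the camera images.
- left1_mid (a point): LEFT-HAND angle bracket, aluminium, loose, may be absent. Base leaf 60 x 36 x 6 mm; flange 8 mm thick, 60 long, 42 high on one long edge; cheek 8 mm thick, 26 high across one end. Seen over the base, flange at the back, the cheek is at the left end. Point: middle of the flange, 21 mm above the underside; z up, y along flange; base spans x -32 to +4 mm, cheek x -32 to -4, y +22 to +30 mm. 90 g.
- left2_mid (a point): LEFT-HAND angle bracket, aluminium, loose, may be absent. Base leaf 60 x 36 x 6 mm; flange 8 mm thick, 60 long, 42 high on one long edge; cheek 8 mm thick, 26 high across one end. Seen over the base, flange at the back, the cheek is at the left end. Point: middle of the flange, 21 mm above the underside; z up, y along flange; base spans x -32 to +4 mm, cheek x -32 to -4, y +22 to +30 mm. 90 g.
- left3_mid (a point): LEFT-HAND angle bracket, aluminium, loose, may be absent. Base leaf 60 x 36 x 6 mm; flange 8 mm thick, 60 long, 42 high on one long edge; cheek 8 mm thick, 26 high across one end. Seen over the base, flange at the back, the cheek is at the left end. Point: middle of the flange, 21 mm above the underside; z up, y along flange; base spans x -32 to +4 mm, cheek x -32 to -4, y +22 to +30 mm. 90 g.
- right1_mid (a point): RIGHT-HAND angle bracket, aluminium, loose, may be absent. Base leaf 60 x 36 x 6 mm; flange 8 mm thick, 60 long, 42 high on one long edge; cheek 8 mm thick, 26 high across one end. Seen over the base, flange at the back, the cheek is at the right end. Point: middle of the flange, 21 mm above the underside; z up, y along flange; base spans x -32 to +4 mm, cheek x -32 to -4, y -22 to -30 mm. 90 g.
- right2_mid (a point): RIGHT-HAND angle bracket, aluminium, loose, may be absent. Base leaf 60 x 36 x 6 mm; flange 8 mm thick, 60 long, 42 high on one long edge; cheek 8 mm thick, 26 high across one end. Seen over the base, flange at the back, the cheek is at the right end. Point: middle of the flange, 21 mm above the underside; z up, y along flange; base spans x -32 to +4 mm, cheek x -32 to -4, y -22 to -30 mm. 90 g.
- right3_mid (a point): RIGHT-HAND angle bracket, aluminium, loose, may be absent. Base leaf 60 x 36 x 6 mm; flange 8 mm thick, 60 long, 42 high on one long edge; cheek 8 mm thick, 26 high across one end. Seen over the base, flange at the back, the cheek is at the right end. Point: middle of the flange, 21 mm above the underside; z up, y along flange; base spans x -32 to +4 mm, cheek x -32 to -4, y -22 to -30 mm. 90 g.
- tray_left: Grey open tray, fixed on the carrier deck, for left-hand brackets: a sample left-hand bracket is fixed on a ledge on its +x side (x 74 to 120 mm, up to 46 mm above the origin). Outside 148 x 112 mm (x, y), inside 140 x 104; rim 34 mm, inner floor 4 mm above the origin, the centre of its underside. The two trays stand side by side and may change places.
- tray_right: Grey open tray, fixed on the carrier deck, for right-hand brackets: a sample right-hand bracket is fixed on a ledge on its +x side (x 74 to 120 mm, up to 46 mm above the origin). Outside 148 x 112 mm (x, y), inside 140 x 104; rim 34 mm, inner floor 4 mm above the origin, the centre of its underside. The two trays stand side by side and may change places.
- carrier: Blue fixed deck, 330 mm along y, 8 mm thick. Origin on the bench midway between two steel guide pins at y = +138 and -138 mm, x = 0: 24 mm pillars up to a shoulder 80 mm above the bench, then 12 mm pins up to 98 mm, then tapered tips ending at 113 mm. The trays stand between the pins at y = +60 and -60 mm.
- plate_grip (a point): Grip block of the blue top plate (loose, 0.6 kg): 44 mm (x) by 20 mm (y), standing 44 mm above the middle of the plate's top face. Point: 30 mm above the plate's underside, 22 mm below the block's top; 110 mm above the bench when the plate is home on the pin shoulders, where it starts.
- plate: The top plate, 90 x 306 x 8 mm (x, y, z); origin at the centre of its underside. Two 15 mm through holes at y = +138 and -138 mm, x = 0, go over the guide pins; the same either way round.
- mat: Black rubber mat on the bench, 340 mm (x) by 130 mm (y) by 3 mm, fixed; origin at the centre of its underside. The place to park the top plate.
- gauge: Bystander: dial gauge on a round steel foot, 52 mm wide, 117 mm high, loose; origin under its centre.
- weight: Bystander: round steel weight, 80 mm across, 30 mm high, loose; origin under its centre.
There are look-alikes about, which are no part of the job. Leave any purple look-alike of the part that bears right3_mid alone.

How it is judged:
On the way, in this order (a step that is already met when the one before it is completed fails the run):
1. the top plate lies flat along the rubber mat, centred on it within 60 mm, let go of (horizontal distance between plate_grip and mat below 0.06 m and height (world z) of plate_grip below 0.04 m and angle between plate_grip's own z axis and vertical below 0.06 rad and angle between the y axis of plate_grip and the x axis of mat, either way round below 0.35 rad and contact force between the fingers and plate below 0.1 N), for 0.2 s.
2. every bracket lies in the tray of its own hand, with the plate still off (x of left1_mid in the frame of tray_left between -0.069 and 0.069 m and y of left1_mid in the frame of tray_left between -0.051 and 0.051 m and z of left1_mid in the frame of tray_left between 0 and 0.06 m and x of left2_mid in the frame of tray_left between -0.069 and 0.069 m and y of left2_mid in the frame of tray_left between -0.051 and 0.051 m and z of left2_mid in the frame of tray_left between 0 and 0.06 m and x of left3_mid in the frame of tray_left between -0.069 and 0.069 m and y of left3_mid in the frame of tray_left between -0.051 and 0.051 m and z of left3_mid in the frame of tray_left between 0 and 0.06 m and x of right1_mid in the frame of tray_right between -0.069 and 0.069 m and y of right1_mid in the frame of tray_right between -0.051 and 0.051 m and z of right1_mid in the frame of tray_right between 0 and 0.06 m and x of right2_mid in the frame of tray_right between -0.069 and 0.069 m and y of right2_mid in the frame of tray_right between -0.051 and 0.051 m and z of right2_mid in the frame of tray_right between 0 and 0.06 m and x of right3_mid in the frame of tray_right between -0.069 and 0.069 m and y of right3_mid in the frame of tray_right between -0.051 and 0.051 m and z of right3_mid in the frame of tray_right between 0 and 0.06 m and horizontal distance between plate_grip and carrier above 0.1 m), for 0.2 s.
3. the top plate is level and home on both pins (z of plate_grip in the frame of carrier between 0.107 and 0.1125 m and horizontal distance between plate_grip and carrier below 0.006 m and angle between the y axis of plate_grip and the y axis of carrier, either way round below 0.03 rad and angle between plate_grip's own z axis and vertical below 0.03 rad), for 0.2 s.
At the end, for the whole second after the job is handed in: Every bracket lies inside the tray whose sample is of its hand, and the top plate rests at both pins on the shoulders: within 2.5 mm of home height, within 6 mm of centre, in line within 0.03 rad and level within 0.03 rad, at rest (all of step 3 and x of left1_mid in the frame of tray_left between -0.069 and 0.069 m and y of left1_mid in the frame of tray_left between -0.051 and 0.051 m and z of left1_mid in the frame of tray_left between 0 and 0.06 m and x of left2_mid in the frame of tray_left between -0.069 and 0.069 m and y of left2_mid in the frame of tray_left between -0.051 and 0.051 m and z of left2_mid in the frame of tray_left between 0 and 0.06 m and x of left3_mid in the frame of tray_left between -0.069 and 0.069 m and y of left3_mid in the frame of tray_left between -0.051 and 0.051 m and z of left3_mid in the frame of tray_left between 0 and 0.06 m and x of right1_mid in the frame of tray_right between -0.069 and 0.069 m and y of right1_mid in the frame of tray_right between -0.051 and 0.051 m and z of right1_mid in the frame of tray_right between 0 and 0.06 m and x of right2_mid in the frame of tray_right between -0.069 and 0.069 m and y of right2_mid in the frame of tray_right between -0.051 and 0.051 m and z of right2_mid in the frame of tray_right between 0 and 0.06 m and x of right3_mid in the frame of tray_right between -0.069 and 0.069 m and y of right3_mid in the frame of tray_right between -0.051 and 0.051 m and z of right3_mid in the frame of tray_right between 0 and 0.06 m and linear speed of plate below 0.01 m/s); the robot touches nothing.
It fails at once if a bystander (gauge) is pushed more than 40 mm away (distance of gauge from where it was at the start of the episode above 0.04 m).
It fails at once if a bystander (weight) is pushed more than 40 mm away (distance of weight from where it was at the start of the episode above 0.04 m).
Of left1, left2, left3, right1, right2, right3 only 5 to 6 are there at a start; the rules pass over those that are not, and their reading is None.
At some moment in a run one of left1, left2, left3, right1, right2, right3 may be knocked a few centimetres aside while the robot is not near it.
Once in a run the grip may slacken for a moment while it holds something.
It also fails if it takes over 210 s, if anything falls off the work surface, if the arm or the gripper's body presses on something with over 40 N, if the wrist force passes 120 N, or if a joint passes its speed limit or range.

## Robot

A 6-joint arm with a two-finger parallel gripper is mounted at the origin on the work surface. World frame = base frame: x ahead of the robot, y to its left, z up, the work surface at z = 0. Lengths are in m, angles in rad, forces in N, time in s.
With the tool pointing down it reaches from about 0.325 to 0.925 m from the base axis. Payload 3.1 kg.
Tool frame: the origin (TCP) lies at the very end of the fingers, on their centre line; the grasp point (between the pads) lies 19 mm behind it; z points along the fingers, y is the line along which they close (so a half turn about z gives the same grasp; the last joint's range is limited). The gripper opens to 85 mm and grips with 20 to 120 N. Pads are 22 mm wide; open, the fingers measure 114 mm over their backs; the gripper's body (76 mm by 85 mm) begins 54 mm behind the grasp point. The pads swing forward as they close: fully open they stand 13 mm farther back than shut.
Start: joints at [1.038, 0.217, 1.613, -0, 1.311, -0.112], TCP at [0.255, 0.57, 0.231] pointing down, gripper open.
Joint ranges: [-2.75, 2.75], [-0.78, 2.1], [0.31, 2.55], [-1.13, 4.27], [0.13, 2.63], [-2.58, 2.58]. Speed limits (rad/s): [2.79, 2.79, 3.14, 3.14, 3.14, 3.14].

## Interface

Orientations are given as a 3x3 rotation matrix whose columns are the frame's x, y, z axes.
In Python, from cell import read_state, read_camera, finish_job, recognise gives the robot as it stands. The module is installed in compiled form; this text tells all that it offers.
- The arm moves only by the shell command python3 -m crank 'ROWS' [OPENING] [FORCE]. ROWS is JSON, a list of rows, each a list of 6 numbers: the shift along the tool's x, y, z in m, then the turn, a rotation vector about the tool's x, y, z in degrees. A call has 1 to 12 rows; each row shifts and turns the commanded pose from where the row before left it, along the tool's axes as they then stand; what a row does not reach is not made up. A row lasts 1/8 s, in which the tool goes at most 62.5 mm and 10.7 degrees, less where a joint would pass 70% of its speed; a pose out of reach is approached as far as the arm can. A call is refused whole if a number of a shift passes 0.0625 or a number of a turn 10.7, either way. A call with a gripper value outside its range is refused whole. OPENING is the finger opening in m, from 0 to 0.0854, set as the call begins (- or left out, the last holds). The fingers move at their own pace and stop on an object; FORCE is the grip in N (left out, the last holds). Time passes only in rows, so rows that do not move let the fingers close. It gives the time, the measured TCP pose, the force, the opening and the grip force at its end, in the units of the state.
- read_state(): the state, without advancing time (a new reading comes with each control period).
- read_camera(name): name is "scene" or "top" or "wrist"; returns a dict with "img" (400x640x3 uint8, red, green, blue), "range_z" (400x640 float32, m along the optical axis (not along the pixel's ray), 0 where there is no reading), "mtx" (3x3 intrinsics, pixels), "R" (3x3) and "t" (3): a world point X has camera coordinates R X + t. Camera axes: x right, y down, z forward; pixel columns grow to the right and rows downward; lengths in m; the calibration is good to about 2 mm. A picture is of the moment at which its call begins.
- finish_job(): hands the job in; it is judged then, once.
Trained networks look in a picture, given as the dict that the camera call returned (one of the last four; its "shot" number tells which), for a name from the list of things; names that differ only in an ending like _2 or _b are one class to them, and where a whole thing is asked for, a point or a joint stands for the part that bears it (a point fixed in the world has none). Each returns a list of dicts, best first, with "p" (0 to 1); they miss things now and then, are a little off and sometimes report something else, mostly with a low value. They report only what shows in the picture. A call takes as long as a camera call. They do not tell look-alikes from the thing itself.
- recognise(picture, name): "location" ([x, y, z] in m, in world coordinates, good to about 4 mm: the middle of the surface that is visible of it).
The state is a dict: "time": time; "joint_positions": joint angles; "dq": joint speeds; "tau": joint torques, N m; "position": TCP position; "orientation": TCP orientation; "force": force on the tool from outside, world axes, zero at the start; "wrist_torque": the same for the moment, N m; "gripper_width": finger opening in m; "grip_force": force on a finger pad.
Only numpy, scipy, OpenCV 4.12 (cv2) and the standard library are available. Lean on these libraries where they do the work, as an engineer would, in place of code of your own. Each camera call takes 0.05 s, during which the arm holds its last target. There are 200 camera calls.

## Working session

There is one attempt and no reset: what is moved stays moved. The work goes in short steps, Python scripts to look and compute and a shell command to move; the robot and the scene stay as the last step left them, time stands still between calls to the robot, and variables do not carry over. Pictures are saved under pics/ and viewed, at most 16 in all, crops included, and the job is handed in when it is done.

```bash
mkdir -p pics; cat > h.py <<'E'
import numpy as np, cv2
from cell import read_state, read_camera, finish_job, recognise
def cloud(c):
    z=c["range_z"]; v,u=np.mgrid[0:z.shape[0],0:z.shape[1]]
    K=c["mtx"]; P=np.stack([(u-K[0,2])/K[0,0]*z,(v-K[1,2])/K[1,1]*z,z],-1)
    W=(P-c["t"])@c["R"]; W[z==0]=np.nan
    return W
def px(c,X):
    p=c["R"]@np.array(X)+c["t"]; q=c["mtx"]@p; return (q[:2]/q[2]).round(0)
def save(c,name,crop=None,s=1):
    im=c["img"][...,::-1]
    if crop: im=im[crop[1]:crop[3],crop[0]:crop[2]]
    cv2.imwrite(f"pics/{name}.png",cv2.resize(im,None,fx=s,fy=s,interpolation=cv2.INTER_CUBIC))
E
python3 - <<'E'
from h import *
np.set_printoptions(precision=3,suppress=True)
s=read_state(); print(s["time"],s["position"],s["orientation"])
for n in("top","scene"):
    c=read_camera(n); save(c,n+"0"); np.savez(n+"0.npz",**c)
    print(n,(-c["R"].T@c["t"]))
    for k in ["left1_mid","right1_mid","tray_left","tray_right","carrier","plate_grip","mat","gauge","weight"]:
        for r in recognise(c,k): print(k,round(r["p"],2),np.array(r["location"]),px(c,r["location"]))
E
```

```text
0.0 [0.255 0.57  0.23 ] [[-0.913  0.409 -0.001]
 [ 0.409  0.913 -0.002]
 [ 0.    -0.002 -1.   ]]
top [0.411 0.008 1.109]
left1_mid 0.75 [0.434 0.05  0.004] [309. 237.]
right1_mid 0.82 [ 0.547 -0.346  0.007] [453. 191.]
right1_mid 0.26 [0.433 0.049 0.006] [310. 237.]
tray_left 0.71 [ 0.592 -0.033  0.014] [338. 178.]
tray_right 0.63 [0.607 0.079 0.017] [297. 173.]
tray_right 0.63 [0.628 0.025 0.091] [316. 160.]
tray_right 0.45 [ 0.595 -0.037  0.016] [339. 176.]
carrier 0.93 [0.7   0.014 0.007] [320. 140.]
plate_grip 0.74 [0.63  0.025 0.092] [316. 159.]
mat 0.68 [0.452 0.362 0.005] [194. 234.]
gauge 0.68 [ 0.708 -0.264  0.067] [425. 128.]
weight 0.73 [0.713 0.278 0.025] [223. 137.]
scene [1.157 0.214 1.106]
left1_mid 0.84 [0.437 0.046 0.004] [353. 201.]
left1_mid 0.24 [ 0.733 -0.263  0.056] [187. 249.]
right1_mid 0.8 [ 0.546 -0.349  0.022] [195. 185.]
tray_left 0.96 [ 0.69  -0.038  0.015] [285. 271.]
tray_left 0.22 [0.633 0.034 0.085] [323. 246.]
tray_right 0.57 [0.701 0.081 0.013] [332. 292.]
carrier 0.8 [0.715 0.077 0.009] [328. 298.]
plate_grip 0.71 [0.633 0.037 0.086] [324. 247.]
plate_grip 0.65 [ 0.688 -0.038  0.014] [286. 271.]
mat 0.63 [0.475 0.366 0.006] [472. 250.]
mat 0.54 [0.633 0.033 0.087] [322. 246.]
gauge 0.74 [ 0.735 -0.262  0.056] [187. 250.]
gauge 0.31 [ 0.549 -0.349  0.016] [195. 187.]
weight 0.71 [0.72  0.279 0.03 ] [414. 326.]
weight 0.39 [0.635 0.033 0.087] [322. 246.]
```

View pics/top0.png

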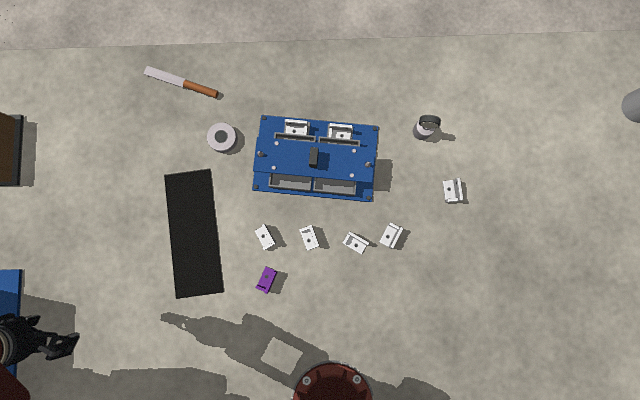

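View pics/scene0.png

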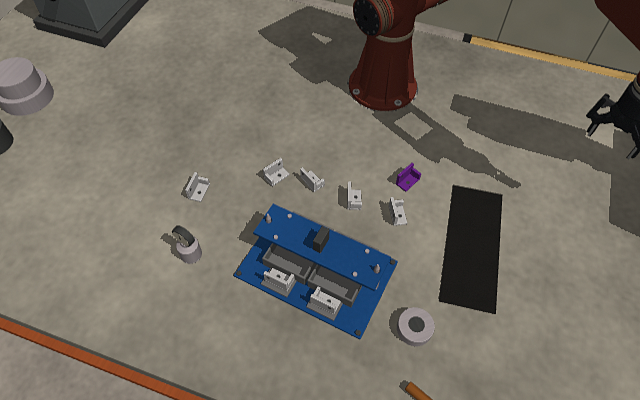

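The top picture shows the plate with its dark grip at (314,157) and the mat at (193,234). Five white loose brackets are at (265,237), (309,237), (356,242), (392,235) and (453,190). The purple look-alike at (266,280) must be left alone. The two white samples at (296,127) and (340,131) are fixed on the trays. The gauge is at (428,127) and the weight at (222,137).

Next I measure these and take a close crop.

```bash
cat > meas.py <<'E'
from h import *
np.set_printoptions(precision=4,suppress=True)
def rect(P):
    r=cv2.minAreaRect((P[:,:2]*1000).astype(np.float32)); b=cv2.boxPoints(r)
    e=[b[1]-b[0],b[2]-b[1]]; e.sort(key=np.linalg.norm); l=e[1]
    return np.array(r[0])/1000,np.degrees(np.arctan2(l[1],l[0])),[float(np.linalg.norm(x)) for x in e]
def boxes():
    # bracket model boxes (left hand), mirrored with hand=-1 : (x0,x1,y0,y1,ztop)
    return [(-.032,.004,-.03,.03,.006),(-.004,.004,-.03,.03,.042),(-.032,-.004,.022,.030,.026)]
def hmap(x,y,hand):
    z=np.zeros_like(x)
    for x0,x1,y0,y1,h in boxes():
        yy=y*hand; z=np.where((x>x0)&(x<x1)&(yy>y0)&(yy<y1),np.maximum(z,h),z)
    return z
def fit(P,c0):
    """fit an upright bracket pose to the cloud: returns cost,x,y,yaw,hand"""
    from scipy.optimize import minimize
    Q=P[np.hypot(*(P[:,:2]-c0).T)<.065]
    best=[]
    def cost(p,hand):
        d=Q[:,:2]-p[:2]; c,s=np.cos(p[2]),np.sin(p[2])
        x=d[:,0]*c+d[:,1]*s; y=-d[:,0]*s+d[:,1]*c
        return np.mean(np.minimum(abs(hmap(x,y,hand)-Q[:,2]),.02))
    for hand in(1,-1):
        rs=[]
        for a in np.arange(0,2*np.pi,.3):
            p=[c0[0]+.014*np.cos(a),c0[1]+.014*np.sin(a),a]
            rs.append((cost(p,hand),p))
        rs.sort(key=lambda r:r[0]); b=None
        for f,p in rs[:6]:
            S=np.array([p]+[np.array(p)+d for d in([.012,0,0],[0,.012,0],[0,0,.35])])
            m=minimize(cost,p,args=(hand,),method="Nelder-Mead",options=dict(initial_simplex=S,xatol=1e-4,fatol=1e-7))
            if b is None or m.fun<b[0]: b=(m.fun,*m.x,hand)
        best.append(b)
    return sorted(best)
E
cat > m1.py <<'E'
from meas import *
t=dict(np.load("top0.npz")); s=dict(np.load("scene0.npz"))
W=cloud(t); Ws=cloud(s)
print("bench z", np.nanmedian(W[330:350,450:500,2]),np.nanstd(W[330:350,450:500,2]), np.nanmedian(Ws[300:330,120:180,2]))
im=t["img"].astype(int)
# mat
m=(im.max(2)<45)&(W[...,1]>.25)&(W[...,1]<.5)&(W[...,0]>.2)&(abs(W[...,2]-.003)<.006); print("mat",rect(W[m]),np.median(W[m][:,2]))
# plate
for nm,V in(("t",W),("s",Ws)):
    I=(t if nm=="t" else s)["img"].astype(int)
    reg=(abs(V[...,0]-.63)<.2)&(abs(V[...,1]-.02)<.22)
    p=V[reg&(abs(V[...,2]-.088)<.006)&(I[...,2]>I[...,0]+40)]; print("plate",rect(p),np.median(p[:,2]),len(p))
    g=V[reg&(V[...,2]>.122)&(V[...,2]<.14)]; print("grip",rect(g),np.median(g[:,2]),len(g))
    d=V[reg&(abs(V[...,2]-.008)<.005)&(I[...,2]>I[...,0]+40)]; print("deck",rect(d),np.median(d[:,2]))
    wt=V[(np.hypot(V[...,0]-.715,V[...,1]-.28)<.07)&(abs(V[...,2]-.03)<.005)]; print("weight",wt.mean(0))
    ga=V[(np.hypot(V[...,0]-.72,V[...,1]+.264)<.08)&(V[...,2]>.02)]; print("gauge",ga.min(0),ga.max(0))
P=[]
for c,V in((t,W),(s,Ws)): P.append(V[~np.isnan(V).any(-1)])
P=np.vstack(P)
for uv in[(265,237),(309,237),(356,242),(392,235),(453,190)]:
    c0=W[uv[1],uv[0],:2]; print(uv,*[np.array(b) for b in fit(P,c0)])
E
python3 - <<'E'
from h import *
exec(open("m1.py").read())
save(t,"crop0",(240,170,472,300),3.4)
E
```

```text
bench z -0.00088789265085917 0.002039922101929918 -0.00015873540164953721
mat (array([0.4549, 0.366 ]), np.float32(6.1000314), [129.65594482421875, 338.4208068847656]) 0.0026442585332883454
plate (array([0.6306, 0.0302]), np.float32(82.59541), [91.01657104492188, 306.18133544921875]) 0.08773675411757635 3825
grip (array([0.6298, 0.0303]), np.float32(-6.6906433), [20.17548370361328, 43.94122314453125]) 0.13169882567122643 150
deck (array([0.6527, 0.0282]), np.float32(82.65845), [215.41709899902344, 329.37628173828125]) 0.007770847212753942
weight [0.7135 0.2827 0.0298]
gauge [ 0.6934 -0.2961  0.0201] [ 0.7397 -0.2428  0.1207]
plate (array([0.6297, 0.0275]), np.float32(82.737045), [93.83245849609375, 306.3973083496094]) 0.08754944059984297 4324
grip (array([0.6306, 0.0281]), np.float32(-5.549629), [20.652027130126953, 44.086402893066406]) 0.13133916609098334 184
deck (array([0.6526, 0.025 ]), np.float32(82.73788), [216.13540649414062, 329.34661865234375]) 0.007544077899922813
weight [0.7149 0.2808 0.0295]
gauge [ 0.6944 -0.3     0.02  ] [ 0.7456 -0.2454  0.1221]
(265, 237) [ 0.0027  0.4438  0.1564  5.2086 -1.    ] [0.0031 0.4427 0.1552 5.1699 1.    ]
(309, 237) [0.0023 0.4372 0.037  5.0448 1.    ] [ 0.0028  0.4365  0.0359  5.0882 -1.    ]
(356, 242) [ 0.0027  0.427  -0.0807  5.7038  1.    ] [ 0.0031  0.4269 -0.0808  5.7009 -1.    ]
(392, 235) [ 0.0029  0.426  -0.1807  4.1893  1.    ] [ 0.0034  0.4254 -0.1824  4.3311 -1.    ]
(453, 190) [ 0.0031  0.5506 -0.3549  4.8162 -1.    ] [ 0.0036  0.5471 -0.3559  4.6643  1.    ]
```

View pics/crop0.png

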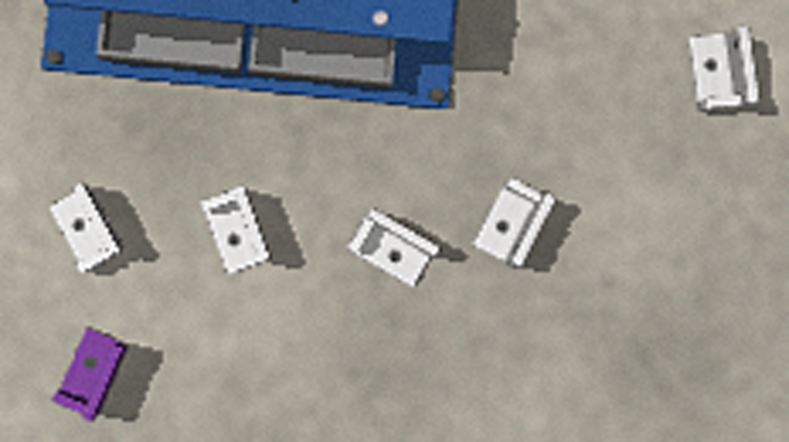

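```bash
cat > plan.py <<'E'
import sys; from h import *
np.set_printoptions(precision=4,suppress=True)
def plan(x,y,z,yaw,R=None,p=None):
    s=read_state(); p=np.array(s["position"]); R=np.array(s["orientation"])
    cur=np.degrees(np.arctan2(R[1,1],R[0,1])); d=(yaw-cur+180)%360-180
    a=np.radians(yaw); Rn=np.array([[-np.sin(a),np.cos(a),0],[np.cos(a),np.sin(a),0],[0,0,-1]]).T
    Rn=np.column_stack([[-np.sin(a),np.cos(a),0],[np.cos(a),np.sin(a),0],[0,0,-1]])
    tilt=R.T@np.array([0,0,-1.])
    print("t",s["time"],"pos",p,"yaw",cur.round(2),"tilt(deg x,y)",np.degrees([-tilt[1],tilt[0]]),"grip",round(s["gripper_width"],4),round(s["grip_force"],1))
    print("  turn about tool z",round(-d,2),"then shift",Rn.T@(np.array([x,y,z])-p))
if __name__=="__main__": plan(*map(float,sys.argv[1:5]))
E
python3 plan.py .630 .029 .2 82.65
```

```text
t 1.0 pos [0.2553 0.5705 0.2313] yaw 65.89 tilt(deg x,y) [0.0057 0.0015] grip 0.0857 0.0
  turn about tool z -16.76 then shift [-0.4409 -0.4891  0.0313]
```

```bash
python3 -m crank '[[0,0,0,0,0,-8.4],[0,0,0,0,0,-8.4],[-0.04,-0.0445,0.003,0,0,0],[-0.04,-0.0445,0.003,0,0,0],[-0.04,-0.0445,0.003,0,0,0],[-0.04,-0.0445,0.003,0,0,0],[-0.04,-0.0445,0.003,0,0,0],[-0.04,-0.0445,0.003,0,0,0],[-0.04,-0.0445,0.003,0,0,0],[-0.04,-0.0445,0.003,0,0,0],[-0.04,-0.0445,0.003,0,0,0],[-0.04,-0.0445,0.003,0,0,0]]' 0.085 40; python3 plan.py .630 .029 .2 82.65
python3 - <<'E'
from meas import *
c=read_camera("wrist"); save(c,"w1"); V=cloud(c); print(-c["R"].T@c["t"],c["R"][2])
g=V[(V[...,2]>.122)&(V[...,2]<.14)&(abs(V[...,0]-.63)<.05)&(abs(V[...,1]-.03)<.05)]; print("grip",rect(g),len(g))
E
```

```text
time: 2.5
position: [0.5965, 0.0765, 0.2015]
orientation: [[-0.992, 0.127, 0.001], [0.127, 0.992, 0.0], [-0.001, 0.0, -1.0]]
force: [0.9, -0.4, -0.6]
gripper_width: 0.0851
grip_force: 0.0
t 2.5 pos [0.5965 0.0765 0.2015] yaw 82.68 tilt(deg x,y) [0.0218 0.0464] grip 0.0851 0.0
  turn about tool z 0.03 then shift [-0.0393 -0.0428  0.0015]
[0.5145 0.0875 0.3445] [ 0.3203 -0.0408 -0.9464]
grip (array([0.6294, 0.0292]), np.float32(-7.3044643), [20.368684768676758, 43.85837173461914]) 1638
```

View pics/w1.png

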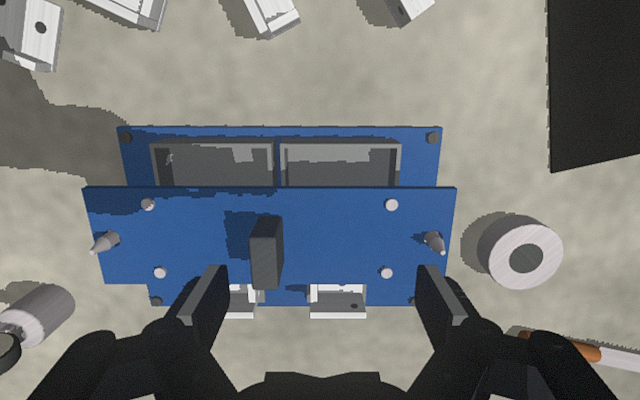

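The wrist view shows the plate from above with the block at (267,250) and the pins through both holes. All four measurements agree: block at (0.629, 0.029), yaw −7.3°. I go down onto it.

```bash
python3 -m crank '[[-0.0195,-0.0214,0,0,0,0],[-0.0196,-0.0213,0,0,0,0],[0,0,0.04,0,0,0],[0,0,0.04,0,0,0],[0,0,0.026,0,0,0],[0,0,0,0,0,0]]' ; python3 plan.py .6297 .0292 .094 82.68
```

```text
time: 3.3
position: [0.6265, 0.031, 0.0923]
orientation: [[-0.992, 0.127, -0.006], [0.127, 0.992, 0.0], [0.006, -0.0, -1.0]]
force: [-1.0, -0.6, -0.4]
gripper_width: 0.085
grip_force: 0.0
t 3.3 pos [0.6265 0.031  0.0923] yaw 82.7 tilt(deg x,y) [-0.0271 -0.3601] grip 0.085 0.0
  turn about tool z 0.02 then shift [-0.0034 -0.0014 -0.0017]
```

```bash
python3 -m crank '[[0,0,0,0,0,0],[0,0,0,0,0,0]]' ; python3 plan.py .6297 .0292 .094 82.68
```

```text
time: 3.55
position: [0.6305, 0.0309, 0.0976]
orientation: [[-0.992, 0.127, 0.004], [0.127, 0.992, -0.0], [-0.004, 0.0, -1.0]]
force: [-0.3, 0.2, 0.2]
gripper_width: 0.0848
grip_force: 0.0
t 3.55 pos [0.6305 0.0309 0.0976] yaw 82.7 tilt(deg x,y) [0.0122 0.2226] grip 0.0848 0.0
  turn about tool z 0.02 then shift [ 0.0006 -0.0017  0.0036]
```

Still ringing after the stop, so I let it settle, correct 1.5 mm sideways and close.

```bash
python3 -m crank '[[0,-0.0016,0,0,0,0],[0,0,0,0,0,0],[0,0,0,0,0,0],[0,0,0,0,0,0]]' ; python3 -m crank '[[0,0,0,0,0,0],[0,0,0,0,0,0],[0,0,0,0,0,0],[0,0,0,0,0,0],[0,0,0,0,0,0],[0,0,0,0,0,0]]' 0.0 100; python3 plan.py .6297 .0292 .094 82.68
```

```text
time: 4.05
position: [0.6285, 0.0293, 0.0953]
orientation: [[-0.992, 0.127, -0.0], [0.127, 0.992, 0.0], [0.0, 0.0, -1.0]]
force: [-0.3, 0.4, 0.0]
gripper_width: 0.0852
grip_force: 0.0
time: 4.8
position: [0.6287, 0.0291, 0.0955]
orientation: [[-0.992, 0.127, 0.0], [0.127, 0.992, -0.0], [-0.0, -0.0, -1.0]]
force: [-0.3, -0.1, 1.8]
gripper_width: 0.0191
grip_force: 98.8
t 4.8 pos [0.6287 0.0291 0.0955] yaw 82.69 tilt(deg x,y) [-0.0172  0.0195] grip 0.0191 98.8
  turn about tool z 0.01 then shift [-0.001   0.0002  0.0015]
```

```bash
python3 -m crank '[[0,0,-0.008,0,0,0],[0,0,-0.012,0,0,0],[0,0,-0.015,0,0,0],[0,0,-0.015,0,0,0],[0,0,-0.015,0,0,0],[0,0,-0.015,0,0,0],[0,0,-0.01,0,0,0],[0,0,0,0,0,0],[0,0,0,0,0,0]]' ; python3 plan.py .455 .366 .18 6.1
```

```text
time: 5.92
position: [0.628, 0.0293, 0.1846]
orientation: [[-0.992, 0.127, -0.001], [0.127, 0.992, 0.0], [0.001, -0.0, -1.0]]
force: [0.3, -0.4, -7.2]
gripper_width: 0.0188
grip_force: 97.9
t 5.925 pos [0.628  0.0293 0.1846] yaw 82.69 tilt(deg x,y) [-0.0061 -0.0829] grip 0.0188 97.9
  turn about tool z 76.59 then shift [ 0.3532 -0.1362  0.0046]
```

```bash
python3 -m crank '[[0,0,0,0,0,4],[0,0,0,0,0,8],[0,0,0,0,0,9],[0,0,0,0,0,9],[0,0,0,0,0,9],[0,0,0,0,0,9],[0,0,0,0,0,9],[0,0,0,0,0,9],[0,0,0,0,0,7],[0,0,0,0,0,3.6],[0,0,0,0,0,0]]' 0 110; python3 -m crank '[[0.018,-0.007,0,0,0,0],[0.03,-0.0116,0,0,0,0],[0.042,-0.0162,0,0,0,0],[0.042,-0.0162,0,0,0,0],[0.042,-0.0162,0,0,0,0],[0.042,-0.0162,0,0,0,0],[0.042,-0.0162,0,0,0,0],[0.042,-0.0162,0,0,0,0],[0.033,-0.0127,0,0,0,0],[0.02,-0.0077,0,0,0,0],[0,0,0,0,0,0],[0,0,0,0,0,0]]'; python3 plan.py .455 .366 .09 6.1
```

```text
time: 7.3
position: [0.6279, 0.0293, 0.1841]
orientation: [[-0.107, 0.994, -0.002], [0.994, 0.107, 0.0], [0.0, -0.002, -1.0]]
force: [-0.3, 0.0, -7.0]
gripper_width: 0.0184
grip_force: 107.4
time: 8.8
position: [0.4558, 0.3653, 0.1851]
orientation: [[-0.106, 0.994, 0.0], [0.994, 0.106, -0.001], [-0.001, -0.0, -1.0]]
force: [0.2, 0.5, -7.5]
gripper_width: 0.0188
grip_force: 108.2
t 8.8 pos [0.4558 0.3653 0.1851] yaw 6.09 tilt(deg x,y) [-0.0027  0.0584] grip 0.0188 108.2
  turn about tool z -0.01 then shift [ 0.0008 -0.0007  0.0951]
```

```bash
python3 -m crank '[[0,0,0.015,0,0,0],[0,0,0.025,0,0,0],[0,0,0.03,0,0,0],[0,0,0.03,0,0,0],[0,0,0.03,0,0,0],[0,0,0.02,0,0,0],[0,0,0.01,0,0,0],[0,0,0.004,0,0,0],[0,0,0,0,0,0],[0,0,0,0,0,0],[0,0,0.002,0,0,0],[0,0,0,0,0,0]]'; python3 plan.py .455 .366 .0185 6.1
```

```text
time: 10.3
position: [0.4557, 0.3659, 0.0195]
orientation: [[-0.106, 0.994, 0.0], [0.994, 0.106, 0.0], [0.0, 0.0, -1.0]]
force: [-0.0, -0.3, -6.3]
gripper_width: 0.0188
grip_force: 108.0
t 10.3 pos [0.4557 0.3659 0.0195] yaw 6.1 tilt(deg x,y) [ 0.0103 -0.0055] grip 0.0188 108.0
  turn about tool z -0.0 then shift [ 0.0002 -0.0007  0.001 ]
```

```bash
python3 -m crank '[[0,0,0.0008,0,0,0],[0,0,0.0005,0,0,0],[0,0,0,0,0,0]]'; python3 -m crank '[[0,0,0,0,0,0],[0,0,0,0,0,0],[0,0,0,0,0,0],[0,0,0,0,0,0],[0,0,0,0,0,0],[0,0,-0.02,0,0,0],[0,0,-0.04,0,0,0],[0,0,-0.05,0,0,0],[0,0,-0.06,0,0,0],[0,0,-0.04,0,0,0],[0,0,0,0,0,0]]' 0.085 40; python3 plan.py .50 -.05 .24 -62
python3 - <<'E'
from meas import *
c=read_camera("top"); V=cloud(c); I=c["img"].astype(int); np.savez("top1.npz",**c); save(c,"crop1",(230,90,470,300),2.8)
p=V[(V[...,1]>.25)&(abs(V[...,2]-.011)<.008)&(I[...,2]>I[...,0]+40)]; print("plate",rect(p),np.median(p[:,2]))
E
```

```text
time: 10.68
position: [0.4557, 0.3659, 0.0185]
orientation: [[-0.106, 0.994, -0.0], [0.994, 0.106, -0.0], [-0.0, -0.0, -1.0]]
force: [-1.9, -1.9, -1.9]
gripper_width: 0.0186
grip_force: 109.0
time: 12.05
position: [0.4586, 0.3678, 0.2353]
orientation: [[-0.106, 0.994, 0.01], [0.994, 0.106, 0.006], [0.005, 0.011, -1.0]]
force: [0.2, -0.0, 0.2]
gripper_width: 0.0849
grip_force: 0.0
t 12.05 pos [0.4586 0.3678 0.2353] yaw 6.09 tilt(deg x,y) [ 0.633  -0.3067] grip 0.0849 0.0
  turn about tool z 68.09 then shift [-0.1596  0.3883 -0.0047]
plate (array([0.3335, 0.6037]), np.float32(-62.88186), [318.534423828125, 726.9147338867188]) 0.01095097316517444
```

View pics/crop1.png

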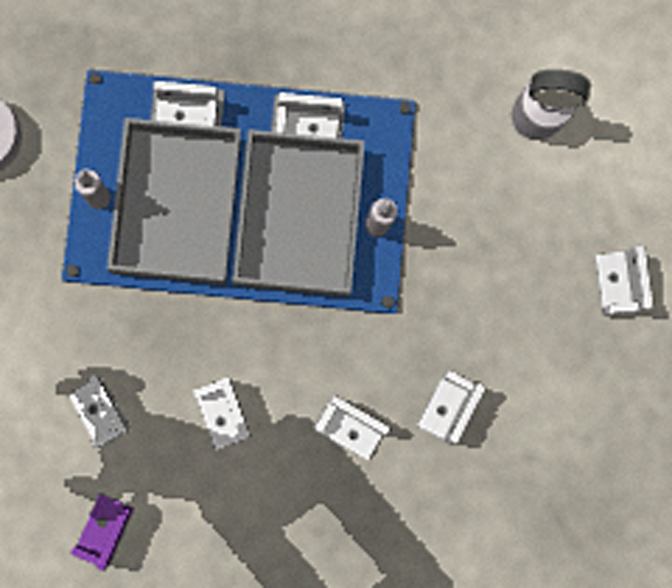

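```bash
python3 -m crank '[[0,0,-0.02,0,0,5],[0,0,-0.03,0,0,9],[0,0,-0.02,0,0,9.7],[0,0,0,0,0,9.7],[0,0,0,0,0,9.7],[0,0,0,0,0,9.7],[0,0,0,0,0,9.7],[0,0,0,0,0,5.6]]' 0.04; python3 -m crank '[[-0.015,0.036,0,0,0,0],[-0.022,0.054,0,0,0,0],[-0.022,0.054,0,0,0,0],[-0.022,0.054,0,0,0,0],[-0.022,0.054,0,0,0,0],[-0.022,0.054,0,0,0,0],[-0.022,0.054,0,0,0,0],[-0.012,0.028,0,0,0,0],[0,0,0,0,0,0],[0,0,0,0,0,0],[0,0,0,0,0,0]]'
cat > survey.py <<'E'
from meas import *
import sys
c=read_camera("wrist"); t=read_camera("top"); s=read_camera("scene")
np.savez("lastw.npz",**c)
W=cloud(c); Wt=cloud(t); Ws=cloud(s)
P=W[~np.isnan(W).any(-1)]; P=P[::3]
Q=np.vstack([P]+[w[~np.isnan(w).any(-1)] for w in(Wt,Ws)])
if len(sys.argv)>1: save(c,sys.argv[1])
for c0 in[(.435,.149),(.43,.044),(.432,-.09),(.44,-.18),(.55,-.346)]:
    c0=np.array(c0); k=(np.hypot(*(P[:,:2]-c0).T)<.055); o=(W[...,2]>.01)&(np.hypot(W[...,0]-c0[0],W[...,1]-c0[1])<.055)
    src=P if o.sum()>1200 else Q
    print(c0,"wrist" if src is P else "all",*[np.array(b) for b in fit(src,c0)],px(c,[*c0,0]))
E
python3 survey.py w2; python3 plan.py .4438 .1564 .1 -62
```

```text
time: 13.1
position: [0.4546, 0.3652, 0.2958]
orientation: [[0.885, 0.466, -0.004], [0.466, -0.885, -0.002], [-0.004, 0.0, -1.0]]
force: [0.8, 0.3, 1.1]
gripper_width: 0.04
grip_force: 0.0
time: 14.48
position: [0.497, -0.0501, 0.2975]
orientation: [[0.882, 0.471, -0.001], [0.471, -0.882, 0.001], [-0.001, -0.001, -1.0]]
force: [-0.5, -0.1, 0.2]
gripper_width: 0.0402
grip_force: 0.0
[0.435 0.149] all [ 0.0025  0.4444  0.1562  5.2144 -1.    ] [0.0037 0.4153 0.1584 4.0334 1.    ] [166. 123.]
[0.43  0.044] all [0.008  0.4369 0.0364 5.0339 1.    ] [ 0.0083  0.4369  0.0364  5.034  -1.    ] [238. 164.]
[ 0.432 -0.09 ] all [ 0.0102  0.3983 -0.0619  2.5671 -1.    ] [ 0.0103  0.4254 -0.0815  2.5845  1.    ] [326. 206.]
[ 0.44 -0.18] all [ 0.0026  0.4256 -0.1818  4.2391  1.    ] [ 0.0031  0.4249 -0.1822  4.3068 -1.    ] [382. 229.]
[ 0.55  -0.346] all [ 0.003   0.5492 -0.3546  4.7776 -1.    ] [ 0.0035  0.5489 -0.3545  4.7476  1.    ] [521. 217.]
t 14.625 pos [ 0.4973 -0.0504  0.298 ] yaw -61.91 tilt(deg x,y) [-0.0104  0.0008] grip 0.0398 0.0
  turn about tool z 0.09 then shift [ 0.0498 -0.2077  0.198 ]
```

View pics/w2.png

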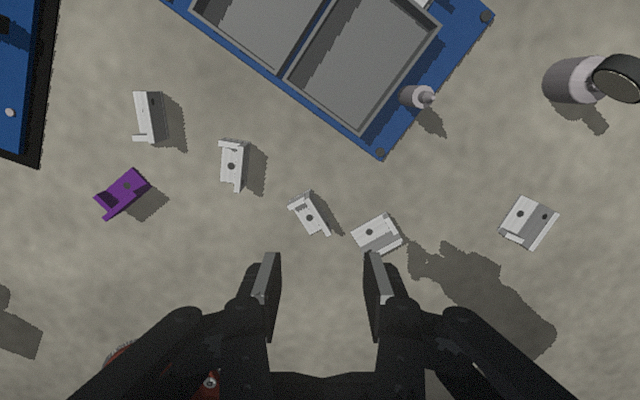

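```bash
python3 - <<'E'
from meas import *
t=dict(np.load("top1.npz")); s=dict(np.load("scene0.npz"))
for nm,c in(("top",t),("scene",s)):
    W=cloud(c); P=W[~np.isnan(W).any(-1)]-[0,0,.012]
    for y in(60,-60):
        a=np.radians(-7.35); R=np.array([[np.cos(a),-np.sin(a)],[np.sin(a),np.cos(a)]])
        c0=np.array([.629,.029])+R@[.097,y/1000]
        Q=P[(np.abs((P[:,:2]-c0)@R)<[.022,.034]).all(1)]
        print(nm,y,*[np.array(b) for b in fit(Q,c0)])
save(t,"samp",(270,105,375,150),7)
E
python3 -m crank '[[0.02,-0.04,0.02,0,0,0],[0.015,-0.058,0.04,0,0,0],[0.015,-0.058,0.03,0,0,0],[0,-0.052,0.03,0,0,0],[0,0,0.02,0,0,0],[0,0,0,0,0,0],[0,0,0,0,0,0],[0,0,0,0,0,0]]' 0.04
cat > look.py <<'E'
from meas import *
import sys
c0=np.array([float(sys.argv[1]),float(sys.argv[2])])
c=read_camera("wrist"); W=cloud(c); P=W[~np.isnan(W).any(-1)]; P=P[P[:,2]<.06]
for b in fit(P,c0): print("cost %.4f x %.4f y %.4f yaw %.1f hand %d"%(b[0],b[1],b[2],(np.degrees(b[3])+180)%360-180,b[4]))
if len(sys.argv)>3: save(c,sys.argv[3])
from plan import plan
b=fit(P,c0)[0]; plan(b[1],b[2],.016,np.degrees(b[3]))
E
python3 look.py .435 .149 w3
```

```text
top 60 [ 0.0048  0.7434  0.0759  6.1479 -1.    ] [ 0.0071  0.7447  0.0866 -0.1107  1.    ]
top -60 [ 0.0049  0.7282 -0.0429  6.1415  1.    ] [ 0.0072  0.7288 -0.0435  6.2217 -1.    ]
scene 60 [ 0.0066  0.7413  0.0735 -0.129  -1.    ] [0.0086 0.7397 0.0661 6.0864 1.    ]
scene -60 [ 0.0072  0.7268 -0.046  -0.1161  1.    ] [ 0.0084  0.7263 -0.0526 -0.1147 -1.    ]
time: 15.62
position: [0.4481, 0.1439, 0.1668]
orientation: [[0.884, 0.468, 0.003], [0.468, -0.884, 0.0], [0.003, 0.001, -1.0]]
force: [-0.2, -0.3, -0.2]
gripper_width: 0.0401
grip_force: 0.0
cost 0.0010 x 0.4442 y 0.1565 yaw -62.1 hand -1
cost 0.0026 x 0.4273 y 0.1857 yaw 120.1 hand 1
t 15.675 pos [0.448  0.1438 0.1667] yaw -62.08 tilt(deg x,y) [ 0.0479 -0.1423] grip 0.0397 0.0
  turn about tool z -0.02 then shift [ 0.0026 -0.013   0.1507]
```

View pics/samp.png

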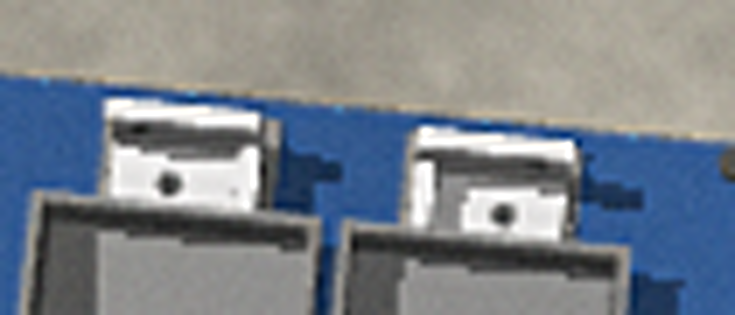

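View pics/w3.png

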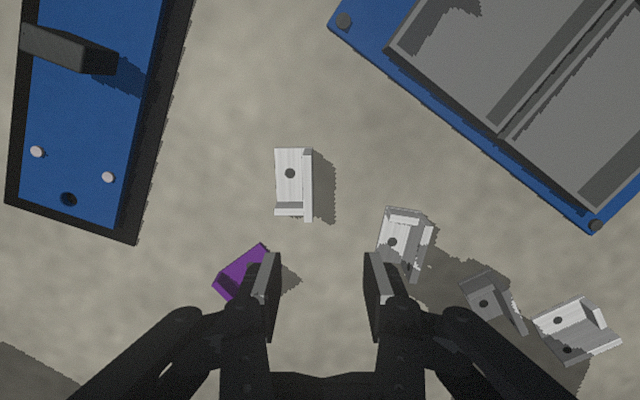

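Both the sample crop and the fits show that the +y tray (left in the image) has the RIGHT-hand sample and the −y tray has the LEFT-hand one. In the wrist view, the bracket at (293,185) is right-hand and the purple look-alike at (240,272) is clear of the path. I grasp its flange.

```bash
python3 -m crank '[[0.0026,-0.013,0.01,0,0,0],[0,0,0.03,0,0,0],[0,0,0.04,0,0,0],[0,0,0.035,0,0,0],[0,0,0.022,0,0,0],[0,0,0.01,0,0,0],[0,0,0.0036,0,0,0],[0,0,0,0,0,0],[0,0,0,0,0,0],[0,0,0,0,0,0]]' 0.04;  python3 plan.py .4442 .1565 .016 -62.1
python3 -m crank '[[0,0,0,0,0,0],[0,0,0,0,0,0],[0,0,0,0,0,0],[0,0,0,0,0,0],[0,0,-0.015,0,0,0],[0,0,-0.03,0,0,0],[0,0,-0.04,0,0,0],[0,0,-0.03,0,0,0],[0,0,-0.01,0,0,0],[0,0,0,0,0,0]]' 0 60; python3 plan.py .6069 .0923 .08 -7.35
```

```text
time: 16.92
position: [0.4436, 0.157, 0.0155]
orientation: [[0.883, 0.469, 0.002], [0.469, -0.883, 0.0], [0.002, 0.0, -1.0]]
force: [-0.4, -0.1, 0.1]
gripper_width: 0.0403
grip_force: 0.0
t 16.925 pos [0.4436 0.157  0.0155] yaw -62.02 tilt(deg x,y) [ 0.0267 -0.0941] grip 0.0403 0.0
  turn about tool z 0.08 then shift [ 0.0003  0.0007 -0.0005]
time: 18.18
position: [0.443, 0.1569, 0.1401]
orientation: [[0.883, 0.469, 0.001], [0.469, -0.883, 0.0], [0.001, 0.0, -1.0]]
force: [0.3, -0.1, -1.2]
gripper_width: 0.007
grip_force: 59.3
t 18.175 pos [0.443  0.1569 0.1401] yaw -62.01 tilt(deg x,y) [ 0.0162 -0.0555] grip 0.007 59.3
  turn about tool z -54.66 then shift [-0.0431  0.1708  0.0601]
```

```bash
python3 -m crank '[[0,0,0,0,0,-5],[0,0,0,0,0,-10],[0,0,0,0,0,-10],[0,0,0,0,0,-10],[0,0,0,0,0,-10],[0,0,0,0,0,-9.7],[-0.008,0.031,0,0,0,0],[-0.013,0.052,0,0,0,0],[-0.013,0.052,0,0,0,0],[-0.0091,0.0358,0,0,0,0],[0,0,0,0,0,0],[0,0,0,0,0,0]]';  python3 plan.py .6069 .0923 .03 -7.35

```

```text
time: 19.68
position: [0.6047, 0.0925, 0.1374]
orientation: [[0.127, 0.992, -0.005], [0.992, -0.127, 0.0], [-0.001, -0.005, -1.0]]
force: [-0.5, -0.2, -1.9]
gripper_width: 0.0069
grip_force: 59.3
t 19.675 pos [0.6047 0.0925 0.1374] yaw -7.32 tilt(deg x,y) [-0.2833  0.0307] grip 0.0069 59.3
  turn about tool z 0.03 then shift [0.0001 0.0022 0.1074]
```

Place, release and rise, then check and go on to look at bracket 2.

```bash
python3 -m crank '[[0,0.0015,0.01,0,0,0],[0,0,0.025,0,0,0],[0,0,0.03,0,0,0],[0,0,0.025,0,0,0],[0,0,0.012,0,0,0],[0,0,0.006,0,0,0],[0,0,0,0,0,0],[0,0,0,0,0,0],[0,0,0,0,0,0]]'; python3 plan.py .6069 .0923 .028 -7.35
python3 -m crank '[[0,0,0,0,0,0],[0,0,0,0,0,0],[0,0,0,0,0,0],[0,0,-0.02,0,0,0],[0,0,-0.04,0,0,0],[0,0,-0.05,0,0,0],[0,0,-0.03,0,0,0],[0,0,0,0,0,0]]' 0.026; python3 plan.py .4369 .0364 .16 -71
```

```text
time: 20.8
position: [0.6092, 0.0922, 0.0328]
orientation: [[0.127, 0.992, 0.002], [0.992, -0.127, 0.0], [0.0, 0.002, -1.0]]
force: [-0.1, 0.2, -0.7]
gripper_width: 0.0068
grip_force: 59.3
t 20.8 pos [0.6092 0.0922 0.0328] yaw -7.31 tilt(deg x,y) [ 0.1108 -0.0182] grip 0.0068 59.3
  turn about tool z 0.04 then shift [-0.0002 -0.0023  0.0048]
time: 21.8
position: [0.6115, 0.0923, 0.1775]
orientation: [[0.127, 0.992, 0.01], [0.992, -0.127, 0.0], [0.002, 0.01, -1.0]]
force: [1.0, -0.1, 0.1]
gripper_width: 0.0262
grip_force: 0.0
t 21.8 pos [0.6115 0.0923 0.1775] yaw -7.31 tilt(deg x,y) [ 0.5574 -0.0941] grip 0.0262 0.0
  turn about tool z 63.69 then shift [-0.1833 -0.004   0.0175]
```

```bash
python3 -m crank '[[0,0,0,0,0,7],[0,0,0,0,0,10.5],[0,0,0,0,0,10.5],[0,0,0,0,0,10.5],[0,0,0,0,0,10.5],[0,0,0,0,0,10.5],[0,0,0.004,0,0,4.2],[-0.035,-0.001,0.01,0,0,0],[-0.055,-0.001,0.004,0,0,0],[-0.055,-0.001,0,0,0,0],[-0.038,-0.001,0,0,0,0],[0,0,0,0,0,0]]' 0.04; python3 -m crank '[[0,0,0,0,0,0],[0,0,0,0,0,0],[0,0,0,0,0,0]]'; python3 look.py .43 .044 w4
```

```text
time: 23.3
position: [0.4302, 0.0362, 0.1519]
orientation: [[0.946, 0.324, -0.004], [0.324, -0.946, 0.0], [-0.004, -0.002, -1.0]]
force: [1.1, -0.4, 0.8]
gripper_width: 0.0403
grip_force: 0.0
time: 23.68
position: [0.4349, 0.0365, 0.1539]
orientation: [[0.945, 0.326, 0.0], [0.326, -0.945, 0.0], [0.0, 0.0, -1.0]]
force: [-0.3, -0.1, -0.1]
gripper_width: 0.0403
grip_force: 0.0
cost 0.0009 x 0.4370 y 0.0362 yaw -71.0 hand 1
cost 0.0016 x 0.4349 y 0.0356 yaw -70.5 hand -1
t 23.725 pos [0.4347 0.0365 0.1538] yaw -70.99 tilt(deg x,y) [-0.0012 -0.0019] grip 0.0398 0.0
  turn about tool z -0.01 then shift [0.0021 0.001  0.1378]
```

View pics/w4.png

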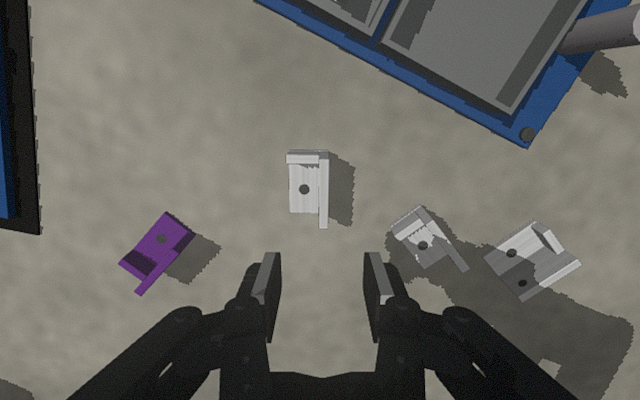

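The bracket at (307,188) has its flange on the right and cheek at the top, so it is left-hand. It goes in the −y tray.

```bash
python3 -m crank '[[0.0021,0.001,0.01,0,0,0],[0,0,0.03,0,0,0],[0,0,0.035,0,0,0],[0,0,0.03,0,0,0],[0,0,0.02,0,0,0],[0,0,0.01,0,0,0],[0,0,0.003,0,0,0],[0,0,0,0,0,0],[0,0,0,0,0,0],[0,0,0,0,0,0]]' 0.04;  python3 plan.py .4370 .0362 .016 -71
python3 -m crank '[[0,0,0,0,0,0],[0,0,0,0,0,0],[0,0,0,0,0,0],[0,0,0,0,0,0],[0,0,-0.015,0,0,0],[0,0,-0.03,0,0,0],[0,0,-0.04,0,0,0],[0,0,-0.03,0,0,0],[0,0,-0.01,0,0,0],[0,0,0,0,0,0]]' 0 60; python3 plan.py .5856 -.0259 .08 -7.35
```

```text
time: 24.98
position: [0.437, 0.0361, 0.0164]
orientation: [[0.946, 0.325, 0.002], [0.325, -0.946, -0.0], [0.001, 0.001, -1.0]]
force: [0.4, -0.0, -0.4]
gripper_width: 0.04
grip_force: 0.0
t 24.975 pos [0.437  0.0361 0.0164] yaw -71.01 tilt(deg x,y) [ 0.0358 -0.082 ] grip 0.04 0.0
  turn about tool z -0.01 then shift [ 0.0001 -0.0001  0.0004]
time: 26.22
position: [0.4364, 0.0361, 0.1411]
orientation: [[0.946, 0.325, 0.001], [0.325, -0.946, -0.0], [0.001, 0.0, -1.0]]
force: [-0.5, 0.7, -0.9]
gripper_width: 0.0067
grip_force: 59.5
t 26.225 pos [0.4364 0.0361 0.1411] yaw -71.01 tilt(deg x,y) [ 0.0254 -0.0556] grip 0.0067 59.5
  turn about tool z -63.66 then shift [-0.0424  0.1559  0.0611]
```

```bash
python3 -m crank '[[0,0,0,0,0,-6],[0,0,0,0,0,-10],[0,0,0,0,0,-10.5],[0,0,0,0,0,-10.5],[0,0,0,0,0,-10.5],[0,0,0,0,0,-10],[0,0,0,0,0,-6.2],[-0.008,0.029,0,0,0,0],[-0.014,0.052,0,0,0,0],[-0.013,0.048,0,0,0,0],[-0.0074,0.0269,0,0,0,0],[0,0,0.01,0,0,0]]';  python3 -m crank '[[0,0,0.025,0,0,0],[0,0,0.03,0,0,0],[0,0,0.025,0,0,0],[0,0,0.014,0,0,0],[0,0,0.006,0,0,0],[0,0,0,0,0,0],[0,0,0,0,0,0],[0,0,0,0,0,0]]';python3 plan.py .5856 -.0259 .028 -7.35

```

```text
time: 27.72
position: [0.5865, -0.0266, 0.1292]
orientation: [[0.128, 0.992, -0.001], [0.992, -0.128, 0.0], [-0.0, -0.001, -1.0]]
force: [-0.4, -0.2, -0.2]
gripper_width: 0.007
grip_force: 59.4
time: 28.72
position: [0.5872, -0.0253, 0.0513]
orientation: [[0.125, 0.992, -0.008], [0.992, -0.125, 0.0], [-0.001, -0.008, -1.0]]
force: [-32.3, 4.0, 103.7]
gripper_width: 0.0071
grip_force: 170.0
t 28.725 pos [ 0.5872 -0.0253  0.0513] yaw -7.2 tilt(deg x,y) [-0.4425  0.0332] grip 0.0071 170.0
  turn about tool z 0.15 then shift [-0.0008 -0.0015  0.0233]
```

Something is blocking: the base edge is catching the tray wall. I back off at once.

```bash
python3 -m crank '[[0,0,-0.025,0,0,0],[0,0,-0.03,0,0,0],[0,0,-0.02,0,0,0],[0,0,0,0,0,0],[0,0,0,0,0,0]]'; python3 plan.py .5856 -.0259 .1 -7.35
python3 - <<'E'
from meas import *
c=read_camera("wrist"); save(c,"w5"); t=read_camera("top"); W=cloud(t); I=t["img"].astype(int)
a=np.radians(-7.35); R=np.array([[np.cos(a),-np.sin(a)],[np.sin(a),np.cos(a)]])
q=(W[...,:2]-[.629,.029])@R
for k in(1,-1):
  for V,n in((W,"top"),(cloud(c),"wrist")):
    q=(V[...,:2]-[.629,.029])@R
    m=(abs(V[...,2]-.042)<.004)&(abs(q[...,0])<.085)&(abs(q[...,1]-k*.06)<.06)
    w=q[m]; print(k,n,m.sum(),np.percentile(w,[1,99],axis=0) if m.sum() else "")
E
```

```text
time: 29.35
position: [0.5839, -0.0254, 0.1037]
orientation: [[0.127, 0.992, -0.004], [0.992, -0.127, 0.001], [0.0, -0.004, -1.0]]
force: [0.5, 0.2, -1.3]
gripper_width: 0.0067
grip_force: 59.7
t 29.35 pos [ 0.5839 -0.0254  0.1037] yaw -7.31 tilt(deg x,y) [-0.2068 -0.0071] grip 0.0067 59.7
  turn about tool z 0.04 then shift [-0.0003  0.0017  0.0037]
1 top 208 [[-0.0726  0.0338]
 [ 0.0794  0.1175]]
1 wrist 4509 [[-0.0726  0.0049]
 [ 0.0819  0.0685]]
-1 top 97 [[-0.0715 -0.1142]
 [-0.0018 -0.0027]]
-1 wrist 4586 [[-0.0724 -0.1151]
 [ 0.0803 -0.0032]]
```

View pics/w5.png

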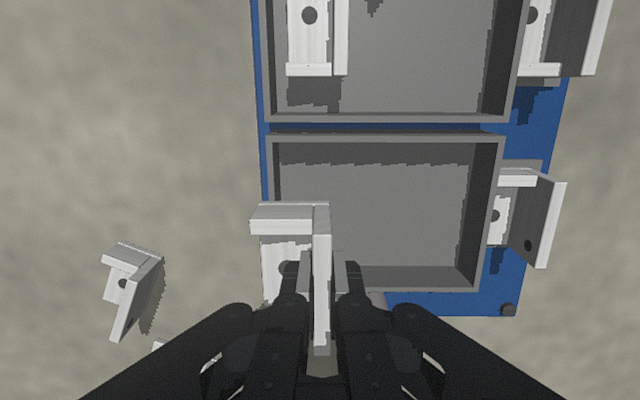

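The tray edges match the layout (±0.073), so my −36 mm slot was just too tight. I shift the slot to −31 mm and go down in stages, watching the force.

```bash
python3 -m crank '[[0,0.0055,0,0,0,0],[0,0,0.015,0,0,0],[0,0,0.025,0,0,0],[0,0,0.01,0,0,0],[0,0,0,0,0,0],[0,0,0,0,0,0],[0,0,0,0,0,0]]';python3 plan.py .5906 -.0265 .028 -7.35

```

```text
time: 30.32
position: [0.592, -0.0266, 0.0569]
orientation: [[0.127, 0.992, 0.002], [0.992, -0.127, -0.0], [-0.0, 0.002, -1.0]]
force: [-0.6, 0.8, -0.5]
gripper_width: 0.0071
grip_force: 59.7
t 30.325 pos [ 0.592  -0.0266  0.0569] yaw -7.31 tilt(deg x,y) [0.126  0.0046] grip 0.0071 59.7
  turn about tool z 0.04 then shift [-0.0001 -0.0014  0.0289]
```

```bash
python3 -m crank '[[0,0,0.008,0,0,0],[0,0,0.008,0,0,0],[0,0,0,0,0,0],[0,0,0,0,0,0]]';python3 plan.py .5906 -.0265 .028 -7.35

```

```text
time: 30.82
position: [0.5908, -0.0264, 0.0394]
orientation: [[0.127, 0.992, -0.0], [0.992, -0.127, 0.0], [0.0, -0.0, -1.0]]
force: [0.3, 0.6, -0.6]
gripper_width: 0.0074
grip_force: 59.7
t 30.825 pos [ 0.5908 -0.0264  0.0394] yaw -7.31 tilt(deg x,y) [-0.0271 -0.0003] grip 0.0074 59.7
  turn about tool z 0.04 then shift [-0.0001 -0.0002  0.0114]
```

```bash
python3 -m crank '[[0,0,0.005,0,0,0],[0,0,0.003,0,0,0],[0,0,0,0,0,0]]'; python3 -m crank '[[0,0,0,0,0,0],[0,0,0,0,0,0],[0,0,0,0,0,0],[0,0,-0.02,0,0,0],[0,0,-0.04,0,0,0],[0,0,-0.045,0,0,0],[0,0,-0.02,0,0,0],[0,0,0,0,0,0]]' 0.026; python3 plan.py .427 -.0810 .16 -33
```

```text
time: 31.2
position: [0.5906, -0.0264, 0.0312]
orientation: [[0.127, 0.992, -0.001], [0.992, -0.127, 0.0], [0.0, -0.001, -1.0]]
force: [0.0, 0.6, -0.5]
gripper_width: 0.0072
grip_force: 59.7
time: 32.2
position: [0.5926, -0.0267, 0.1594]
orientation: [[0.127, 0.992, 0.005], [0.992, -0.127, -0.001], [-0.0, 0.005, -1.0]]
force: [0.0, 0.3, 0.1]
gripper_width: 0.0259
grip_force: 0.0
t 32.2 pos [ 0.5926 -0.0267  0.1594] yaw -7.31 tilt(deg x,y) [0.292  0.0125] grip 0.0259 0.0
  turn about tool z 25.69 then shift [-0.1357 -0.1093 -0.0006]
```

```bash
python3 -m crank '[[0,0,0,0,0,7],[0,0,0,0,0,10],[0,0,0,0,0,8.7],[-0.02,-0.016,0,0,0,0],[-0.04,-0.032,0,0,0,0],[-0.04,-0.032,0,0,0,0],[-0.0257,-0.0213,0,0,0,0],[0,0,0,0,0,0],[0,0,0,0,0,0],[0,0,0,0,0,0]]' 0.04; python3 look.py .432 -.09 w6
```

```text
time: 33.45
position: [0.4383, -0.0765, 0.1565]
orientation: [[0.544, 0.839, -0.0], [0.839, -0.544, 0.0], [0.0, -0.0, -1.0]]
force: [1.1, 0.0, 0.6]
gripper_width: 0.0398
grip_force: 0.0
cost 0.0011 x 0.4267 y -0.0802 yaw -32.5 hand 1
cost 0.0017 x 0.4266 y -0.0803 yaw -32.5 hand -1
t 33.5 pos [ 0.4384 -0.0765  0.1566] yaw -32.97 tilt(deg x,y) [-0.0091 -0.0069] grip 0.0398 0.0
  turn about tool z -0.5 then shift [-0.0094 -0.0078  0.1406]
```

View pics/w6.png

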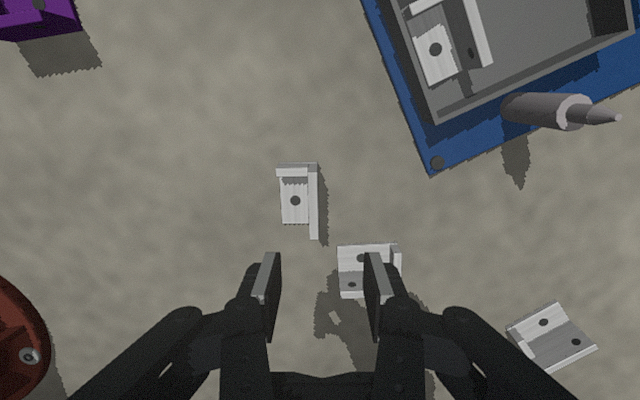

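```bash
python3 -m crank '[[-0.0094,-0.0078,0.01,0,0,-0.5],[0,0,0.03,0,0,0],[0,0,0.035,0,0,0],[0,0,0.032,0,0,0],[0,0,0.02,0,0,0],[0,0,0.01,0,0,0],[0,0,0.0036,0,0,0],[0,0,0,0,0,0],[0,0,0,0,0,0],[0,0,0,0,0,0]]' 0.04;  python3 plan.py .4267 -.0802 .016 -32.5
python3 -m crank '[[0,0,0,0,0,0],[0,0,0,0,0,0],[0,0,0,0,0,0],[0,0,0,0,0,0],[0,0,-0.015,0,0,0],[0,0,-0.03,0,0,0],[0,0,-0.04,0,0,0],[0,0,-0.03,0,0,0],[0,0,-0.01,0,0,0],[0,0,0,0,0,0]]' 0 60; python3 plan.py .6630 -.0359 .08 -7.35
```

```text
time: 34.75
position: [0.4266, -0.0805, 0.0168]
orientation: [[0.537, 0.843, 0.002], [0.843, -0.537, -0.001], [0.0, 0.002, -1.0]]
force: [0.0, -1.0, 0.7]
gripper_width: 0.0401
grip_force: 0.0
t 34.75 pos [ 0.4266 -0.0805  0.0168] yaw -32.51 tilt(deg x,y) [ 0.0904 -0.0194] grip 0.0401 0.0
  turn about tool z -0.01 then shift [ 0.0004 -0.0001  0.0008]
time: 36.0
position: [0.426, -0.0803, 0.1415]
orientation: [[0.537, 0.843, 0.001], [0.843, -0.537, -0.0], [0.0, 0.001, -1.0]]
force: [-0.0, 0.5, -1.9]
gripper_width: 0.0067
grip_force: 59.8
t 36.0 pos [ 0.426  -0.0803  0.1415] yaw -32.51 tilt(deg x,y) [ 0.0625 -0.0125] grip 0.0067 59.8
  turn about tool z -25.16 then shift [0.0744 0.2294 0.0615]
```

```bash
python3 -m crank '[[0,0,0,0,0,-6],[0,0,0,0,0,-10],[0,0,0,0,0,-9.1],[0.0102,0.0314,0,0,0,0],[0.0178,0.055,0,0,0,0],[0.0178,0.055,0,0,0,0],[0.0178,0.055,0,0,0,0],[0.0108,0.033,0,0,0,0],[0,0,0.015,0,0,0],[0,0,0.025,0,0,0],[0,0,0,0,0,0],[0,0,0,0,0,0]]'; python3 plan.py .6630 -.0359 .028 -7.35
```

```text
time: 37.5
position: [0.6617, -0.0362, 0.1002]
orientation: [[0.129, 0.992, -0.002], [0.992, -0.129, 0.0], [-0.0, -0.002, -1.0]]
force: [-0.2, -0.4, -1.3]
gripper_width: 0.0066
grip_force: 59.8
t 37.5 pos [ 0.6617 -0.0362  0.1002] yaw -7.43 tilt(deg x,y) [-0.1306  0.0009] grip 0.0066 59.8
  turn about tool z -0.08 then shift [0.0005 0.0013 0.0722]
```

```bash
python3 -m crank '[[0.0005,0.0008,0.02,0,0,0],[0,0,0.02,0,0,0],[0,0,0.008,0,0,0],[0,0,0.008,0,0,0],[0,0,0,0,0,0],[0,0,0,0,0,0]]'; python3 plan.py .6630 -.0359 .028 -7.35
```

```text
time: 38.25
position: [0.6644, -0.0358, 0.0457]
orientation: [[0.129, 0.992, 0.001], [0.992, -0.129, -0.0], [-0.0, 0.001, -1.0]]
force: [0.6, 1.1, -0.8]
gripper_width: 0.0069
grip_force: 59.8
t 38.25 pos [ 0.6644 -0.0358  0.0457] yaw -7.41 tilt(deg x,y) [0.068  0.0032] grip 0.0069 59.8
  turn about tool z -0.06 then shift [-0.0003 -0.0014  0.0177]
```

```bash
python3 -m crank '[[0,-0.001,0.008,0,0,0],[0,0,0.005,0,0,0],[0,0,0.0015,0,0,0],[0,0,0,0,0,0]]'; python3 -m crank '[[0,0,0,0,0,0],[0,0,0,0,0,0],[0,0,0,0,0,0],[0,0,-0.02,0,0,0],[0,0,-0.04,0,0,0],[0,0,-0.045,0,0,0],[0,0,-0.02,0,0,0],[0,0,0,0,0,0]]' 0.019; python3 plan.py .4256 -.1818 .16 -117
```

```text
time: 38.75
position: [0.6626, -0.0355, 0.0303]
orientation: [[0.129, 0.992, -0.001], [0.992, -0.129, 0.0], [0.0, -0.001, -1.0]]
force: [0.4, -0.2, -0.3]
gripper_width: 0.0067
grip_force: 59.8
time: 39.75
position: [0.6645, -0.0359, 0.1586]
orientation: [[0.129, 0.992, 0.005], [0.992, -0.129, -0.001], [-0.0, 0.005, -1.0]]
force: [0.3, 0.8, -0.4]
gripper_width: 0.019
grip_force: 0.0
t 39.75 pos [ 0.6645 -0.0359  0.1586] yaw -7.41 tilt(deg x,y) [0.3067 0.0107] grip 0.019 0.0
  turn about tool z 109.59 then shift [-0.1466  0.2385 -0.0014]
```

```bash
python3 -m crank '[[0,0,0,0,0,6],[0,0,0,0,0,10.4],[0,0,0,0,0,10.4],[0,0,0,0,0,10.4],[0,0,0,0,0,10.4],[0,0,0,0,0,10.4],[0,0,0,0,0,10.4],[0,0,0,0,0,10.4],[0,0,0,0,0,10.4],[0,0,0,0,0,10.4],[0,0,0,0,0,10]]' 0.04; python3 -m crank '[[-0.015,0.0243,0,0,0,0],[-0.029,0.0477,0,0,0,0],[-0.029,0.0477,0,0,0,0],[-0.029,0.0477,0,0,0,0],[-0.029,0.0477,0,0,0,0],[-0.015,0.0243,0,0,0,0],[0,0,0,0,0,0],[0,0,0,0,0,0],[0,0,0,0,0,0]]'; python3 look.py .44 -.18 w7
```

```text
time: 41.12
position: [0.6609, -0.0353, 0.1522]
orientation: [[0.888, -0.459, -0.005], [-0.459, -0.888, 0.001], [-0.005, 0.002, -1.0]]
force: [0.1, -0.5, 0.3]
gripper_width: 0.0397
grip_force: 0.0
time: 42.25
position: [0.4247, -0.182, 0.1552]
orientation: [[0.892, -0.453, -0.0], [-0.453, -0.892, 0.001], [-0.001, -0.0, -1.0]]
force: [-0.0, -0.8, 0.0]
gripper_width: 0.0398
grip_force: 0.0
cost 0.0009 x 0.4262 y -0.1811 yaw -119.6 hand 1
cost 0.0015 x 0.4244 y -0.1801 yaw -119.6 hand -1
t 42.3 pos [ 0.4248 -0.182   0.1553] yaw -116.93 tilt(deg x,y) [-0.0144  0.0229] grip 0.0404 0.0
  turn about tool z 2.71 then shift [ 0.0008 -0.0015  0.1393]
```

View pics/w7.png

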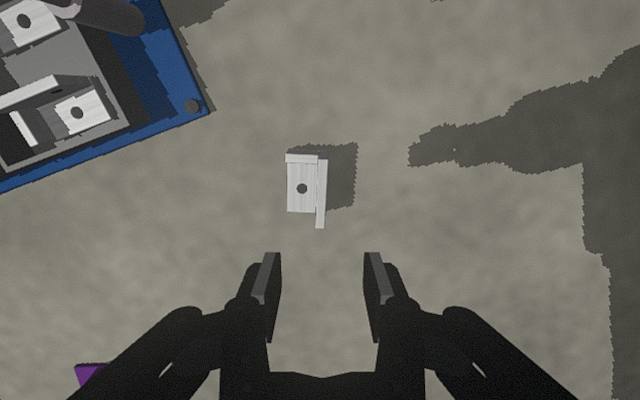

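The bracket at (305,188) has its flange on the right and cheek at the top, so it is left-hand. I grasp it, and check where the brackets in the tray lie with the top camera.

```bash
python3 - <<'E'
from meas import *
a=np.radians(-7.35); R=np.array([[np.cos(a),-np.sin(a)],[np.sin(a),np.cos(a)]]); o=np.array([.629,.029])
for n in("top","scene"):
    W=cloud(read_camera(n)); P=W[~np.isnan(W).any(-1)]-[0,0,.012]; q=(P[:,:2]-o)@R
    for c in((-.045,-.06),(.028,-.06),(-.045,.06)):
        Q=P[(abs(q[:,0])<.067)&(abs(q[:,1]-c[1])<.05)]
        if len(Q)<200: print(n,c,"few"); continue
        b=fit(Q[np.hypot(*((Q[:,:2]-o)@R-c).T)<.042],o+R@c)[0]; print(n,c,"cost",round(b[0],4),"carrier xy",(np.array(b[1:3])-o)@R,np.degrees(b[3])%360-360+7.35,b[4])
E
python3 -m crank '[[0.0008,-0.0015,0.01,0,0,2.7],[0,0,0.03,0,0,0],[0,0,0.035,0,0,0],[0,0,0.032,0,0,0],[0,0,0.02,0,0,0],[0,0,0.009,0,0,0],[0,0,0.0033,0,0,0],[0,0,0,0,0,0],[0,0,0,0,0,0],[0,0,0,0,0,0]]' 0.04;  python3 plan.py .4262 -.1811 .016 -119.6
python3 -m crank '[[0,0,0,0,0,0],[0,0,0,0,0,0],[0,0,0,0,0,0],[0,0,0,0,0,0],[0,0,-0.015,0,0,0],[0,0,-0.03,0,0,0],[0,0,-0.04,0,0,0],[0,0,-0.03,0,0,0],[0,0,-0.02,0,0,0],[0,0,0,0,0,0]]' 0 60; python3 plan.py .6276 -.0485 .08 -7.35
```

```text
top (-0.045, -0.06) cost 0.0028 carrier xy [-0.0284 -0.0586] 0.7236249224371019 1
top (0.028, -0.06) cost 0.003 carrier xy [ 0.0423 -0.0585] 0.39803715225932557 1
top (-0.045, 0.06) cost 0.0028 carrier xy [-0.027   0.0619] 1.1900099465583818 -1
scene (-0.045, -0.06) cost 0.0063 carrier xy [-0.03   -0.0625] -1.1901179606309942 1
scene (0.028, -0.06) cost 0.0056 carrier xy [ 0.0404 -0.062 ] -0.00014272285144478758 1
scene (-0.045, 0.06) cost 0.0058 carrier xy [-0.0286  0.0586] -0.3106349070268042 -1
time: 43.65
position: [0.426, -0.182, 0.017]
orientation: [[0.869, -0.496, 0.001], [-0.496, -0.869, -0.001], [0.001, 0.0, -1.0]]
force: [0.6, -0.3, -0.3]
gripper_width: 0.04
grip_force: 0.0
t 43.65 pos [ 0.426 -0.182  0.017] yaw -119.71 tilt(deg x,y) [ 0.0036 -0.0842] grip 0.04 0.0
  turn about tool z -0.11 then shift [-0.0002 -0.0009  0.001 ]
time: 44.9
position: [0.4267, -0.1824, 0.1536]
orientation: [[0.869, -0.496, 0.004], [-0.496, -0.869, -0.003], [0.005, 0.0, -1.0]]
force: [0.5, 0.2, -1.8]
gripper_width: 0.0068
grip_force: 59.8
t 44.9 pos [ 0.4267 -0.1824  0.1536] yaw -119.71 tilt(deg x,y) [ 0.0088 -0.2807] grip 0.0068 59.8
  turn about tool z -112.36 then shift [0.1585 0.1821 0.0736]
```

```bash
python3 -m crank '[[0,0,0,0,0,-7],[0,0,0,0,0,-10.5],[0,0,0,0,0,-10.5],[0,0,0,0,0,-10.5],[0,0,0,0,0,-10.5],[0,0,0,0,0,-10.5],[0,0,0,0,0,-10.5],[0,0,0,0,0,-10.5],[0,0,0,0,0,-10.5],[0,0,0,0,0,-10.5],[0,0,0,0,0,-10.5],[0,0,0,0,0,0]]'; python3 plan.py .6301 -.0488 .155 -7.35
```

```text
time: 46.4
position: [0.4244, -0.181, 0.15]
orientation: [[0.136, 0.991, -0.002], [0.991, -0.136, 0.001], [0.001, -0.002, -1.0]]
force: [-0.2, -0.0, -0.5]
gripper_width: 0.0069
grip_force: 59.8
t 46.4 pos [ 0.4244 -0.181   0.15  ] yaw -7.84 tilt(deg x,y) [-0.1362 -0.0642] grip 0.0069 59.8
  turn about tool z -0.49 then shift [ 0.1574  0.1871 -0.005 ]
```

```bash
python3 -m crank '[[0.0195,0.0231,0,0,0,-0.5],[0.037,0.044,0,0,0,0],[0.037,0.044,0,0,0,0],[0.037,0.044,0,0,0,0],[0.0269,0.032,0,0,0,0],[0,0,0.015,0,0,0],[0,0,0.025,0,0,0],[0,0,0,0,0,0],[0,0,0,0,0,0],[0,0,0,0,0,0],[0,0,0,0,0,0]]'; python3 plan.py .6301 -.0488 .034 -7.35
```

```text
time: 47.78
position: [0.6316, -0.0495, 0.1126]
orientation: [[0.126, 0.992, 0.002], [0.992, -0.126, -0.0], [-0.0, 0.002, -1.0]]
force: [-0.0, 0.2, -1.1]
gripper_width: 0.007
grip_force: 59.7
t 47.775 pos [ 0.6316 -0.0495  0.1126] yaw -7.24 tilt(deg x,y) [0.1141 0.0083] grip 0.007 59.7
  turn about tool z 0.11 then shift [ 0.0005 -0.0016  0.0786]
```

```bash
python3 -m crank '[[0,-0.001,0.015,0,0,0],[0,0,0.02,0,0,0],[0,0,0.015,0,0,0],[0,0,0,0,0,0],[0,0,0,0,0,0],[0,0,0,0,0,0]]'; python3 plan.py .6301 -.0488 .034 -7.35
```

```text
time: 48.52
position: [0.6308, -0.0492, 0.0622]
orientation: [[0.125, 0.992, 0.002], [0.992, -0.125, -0.0], [-0.0, 0.002, -1.0]]
force: [0.1, 0.0, -0.5]
gripper_width: 0.0071
grip_force: 59.8
t 48.525 pos [ 0.6308 -0.0492  0.0622] yaw -7.21 tilt(deg x,y) [0.1048 0.007 ] grip 0.0071 59.8
  turn about tool z 0.14 then shift [ 0.0003 -0.0008  0.0282]
```

```bash
python3 -m crank '[[0,0,0.008,0,0,0],[0,0,0.008,0,0,0],[0,0,0,0,0,0],[0,0,0,0,0,0]]'; python3 plan.py .6301 -.0488 .035 -7.35
```

```text
time: 49.02
position: [0.6298, -0.049, 0.0451]
orientation: [[0.125, 0.992, -0.0], [0.992, -0.125, 0.0], [0.0, -0.0, -1.0]]
force: [0.5, 0.6, -1.1]
gripper_width: 0.007
grip_force: 59.8
t 49.025 pos [ 0.6298 -0.049   0.0451] yaw -7.21 tilt(deg x,y) [-0.0212 -0.0009] grip 0.007 59.8
  turn about tool z 0.14 then shift [0.0002 0.0003 0.0101]
```

```bash
python3 -m crank '[[0,0,0.005,0,0,0],[0,0,0.002,0,0,0],[0,0,0,0,0,0]]'; python3 -m crank '[[0,0,0,0,0,0],[0,0,0,0,0,0],[0,0,0,0,0,0],[0,0,-0.02,0,0,0],[0,0,-0.04,0,0,0],[0,0,-0.045,0,0,0],[0,0,-0.03,0,0,0],[0,0,0,0,0,0]]' 0.016; python3 plan.py .535 -.33 .18 -86
```

```text
time: 49.4
position: [0.6296, -0.049, 0.0379]
orientation: [[0.126, 0.992, -0.001], [0.992, -0.126, 0.0], [0.0, -0.001, -1.0]]
force: [-0.4, -0.6, -1.1]
gripper_width: 0.0069
grip_force: 59.8
time: 50.4
position: [0.6332, -0.0496, 0.1792]
orientation: [[0.125, 0.992, 0.01], [0.992, -0.125, -0.002], [-0.001, 0.01, -1.0]]
force: [0.4, -0.2, -0.0]
gripper_width: 0.016
grip_force: 0.0
t 50.4 pos [ 0.6332 -0.0496  0.1792] yaw -7.21 tilt(deg x,y) [0.5828 0.0364] grip 0.016 0.0
  turn about tool z 78.79 then shift [-0.1176  0.2729 -0.0008]
```

```bash
python3 -m crank '[[0,0,0,0,0,8],[0,0,0,0,0,10.5],[0,0,0,0,0,10.5],[0,0,0,0,0,10.5],[0,0,0,0,0,10.5],[0,0,0,0,0,10.5],[0,0,0,0,0,10.5],[0,0,0,0,0,7.8]]' 0.04; python3 -m crank '[[-0.012,0.0288,0,0,0,0],[-0.022,0.051,0,0,0,0],[-0.022,0.051,0,0,0,0],[-0.022,0.051,0,0,0,0],[-0.022,0.051,0,0,0,0],[-0.017,0.04,0,0,0,0],[0,0,0,0,0,0],[0,0,0,0,0,0],[0,0,0,0,0,0]]'; python3 look.py .54 -.346 w8
```

```text
time: 51.4
position: [0.629, -0.0489, 0.1719]
orientation: [[0.998, 0.065, -0.002], [0.065, -0.998, 0.0], [-0.002, -0.001, -1.0]]
force: [0.1, -0.5, -0.0]
gripper_width: 0.0399
grip_force: 0.0
time: 52.52
position: [0.5324, -0.3278, 0.1728]
orientation: [[0.997, 0.071, -0.001], [0.071, -0.997, 0.001], [-0.001, -0.001, -1.0]]
force: [0.7, -0.0, -0.2]
gripper_width: 0.0403
grip_force: 0.0
cost 0.0010 x 0.5498 y -0.3541 yaw -85.7 hand -1
cost 0.0018 x 0.5496 y -0.3541 yaw -85.9 hand 1
t 52.575 pos [ 0.5326 -0.3278  0.173 ] yaw -85.91 tilt(deg x,y) [-0.0419  0.0245] grip 0.04 0.0
  turn about tool z -0.24 then shift [0.0152 0.0275 0.157 ]
```

View pics/w8.png

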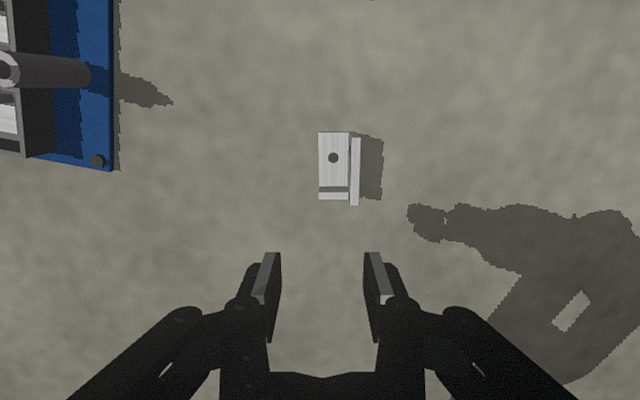

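The bracket at (338,165) has its flange on the right and cheek at the bottom, so it is right-hand.

```bash
python3 -m crank '[[0.0152,0.0275,0.01,0,0,-0.2],[0,0,0.03,0,0,0],[0,0,0.04,0,0,0],[0,0,0.04,0,0,0],[0,0,0.024,0,0,0],[0,0,0.009,0,0,0],[0,0,0.003,0,0,0],[0,0,0,0,0,0],[0,0,0,0,0,0],[0,0,0,0,0,0]]' 0.04;  python3 plan.py .5498 -.3541 .016 -85.7
python3 -m crank '[[0,0,0,0,0,0],[0,0,0,0,0,0],[0,0,0,0,0,0],[0,0,0,0,0,0],[0,0,-0.015,0,0,0],[0,0,-0.03,0,0,0],[0,0,-0.04,0,0,0],[0,0,-0.04,0,0,0],[0,0,-0.02,0,0,0],[0,0,0,0,0,0]]' 0 60; python3 plan.py .6744 .0836 .16 -7.35
```

```text
time: 53.82
position: [0.5499, -0.3562, 0.0184]
orientation: [[0.997, 0.073, 0.001], [0.073, -0.997, -0.001], [0.001, 0.001, -1.0]]
force: [0.3, -0.4, 0.3]
gripper_width: 0.0398
grip_force: 0.0
t 53.825 pos [ 0.5499 -0.3562  0.0184] yaw -85.81 tilt(deg x,y) [ 0.0708 -0.0766] grip 0.0398 0.0
  turn about tool z -0.11 then shift [ 0.0001 -0.0021  0.0024]
time: 55.08
position: [0.5503, -0.3565, 0.1646]
orientation: [[0.997, 0.073, 0.003], [0.073, -0.997, -0.003], [0.003, 0.003, -1.0]]
force: [0.1, -0.6, -1.8]
gripper_width: 0.007
grip_force: 59.4
t 55.075 pos [ 0.5503 -0.3565  0.1646] yaw -85.81 tilt(deg x,y) [ 0.1649 -0.1764] grip 0.007 59.4
  turn about tool z -78.46 then shift [0.4524 0.0667 0.0046]
```

```bash
python3 -m crank '[[0,0,0,0,0,-8],[0,0,0,0,0,-10.5],[0,0,0,0,0,-10.5],[0,0,0,0,0,-10.5],[0,0,0,0,0,-10.5],[0,0,0,0,0,-10.5],[0,0,0,0,0,-10.5],[0,0,0,0,0,-7.4]]'; python3 -m crank '[[0.03,0.0044,0,0,0,0],[0.054,0.008,0,0,0,0],[0.054,0.008,0,0,0,0],[0.054,0.008,0,0,0,0],[0.054,0.008,0,0,0,0],[0.054,0.008,0,0,0,0],[0.054,0.008,0,0,0,0],[0.054,0.008,0,0,0,0],[0.0444,0.0063,0,0,0,0],[0,0,0,0,0,0],[0,0,0,0,0,0],[0,0,0,0,0,0]]'; python3 plan.py .6744 .0836 .03 -7.35
```

```text
time: 56.08
position: [0.5477, -0.3545, 0.159]
orientation: [[0.124, 0.992, -0.004], [0.992, -0.124, 0.003], [0.003, -0.005, -1.0]]
force: [-0.3, -0.9, -0.1]
gripper_width: 0.007
grip_force: 59.4
time: 57.58
position: [0.6729, 0.083, 0.1611]
orientation: [[0.13, 0.991, -0.002], [0.991, -0.13, -0.0], [-0.001, -0.002, -1.0]]
force: [-0.6, -0.5, -0.8]
gripper_width: 0.0069
grip_force: 59.4
t 57.575 pos [0.6729 0.083  0.1611] yaw -7.49 tilt(deg x,y) [-0.12    0.0417] grip 0.0069 59.4
  turn about tool z -0.14 then shift [0.0008 0.0014 0.1311]
```

```bash
python3 -m crank '[[0.0005,0.001,0.02,0,0,0],[0,0,0.035,0,0,0],[0,0,0.035,0,0,0],[0,0,0.014,0,0,0],[0,0,0,0,0,0],[0,0,0,0,0,0],[0,0,0,0,0,0]]'; python3 -m crank '[[0,0,0.008,0,0,0],[0,0,0.006,0,0,0],[0,0,0,0,0,0],[0,0,0,0,0,0]]'; python3 plan.py .6744 .0836 .03 -7.35
```

```text
time: 58.45
position: [0.6765, 0.0847, 0.0605]
orientation: [[0.129, 0.992, 0.004], [0.992, -0.129, 0.0], [0.001, 0.004, -1.0]]
force: [0.8, 0.2, -1.3]
gripper_width: 0.0066
grip_force: 59.4
time: 58.95
position: [0.6747, 0.0847, 0.0441]
orientation: [[0.129, 0.992, -0.0], [0.992, -0.129, -0.0], [-0.0, -0.0, -1.0]]
force: [0.7, 0.3, -0.7]
gripper_width: 0.0069
grip_force: 59.4
t 58.95 pos [0.6747 0.0847 0.0441] yaw -7.41 tilt(deg x,y) [-0.0235  0.004 ] grip 0.0069 59.4
  turn about tool z -0.06 then shift [-0.0011 -0.0001  0.0141]
```

```bash
python3 -m crank '[[0,0,0.006,0,0,0],[0,0,0.004,0,0,0],[0,0,0,0,0,0]]'; python3 -m crank '[[0,0,0,0,0,0],[0,0,0,0,0,0],[0,0,0,0,0,0],[0,0,-0.02,0,0,0],[0,0,-0.04,0,0,0],[0,0,-0.05,0,0,0],[0,0,-0.06,0,0,0],[0,0,-0.04,0,0,0],[0,0,0,0,0,0]]' 0.019; python3 plan.py .47 .33 .24 6.1
```

```text
time: 59.32
position: [0.6742, 0.0847, 0.0335]
orientation: [[0.129, 0.992, -0.001], [0.992, -0.129, -0.0], [-0.0, -0.001, -1.0]]
force: [0.3, -0.5, -1.0]
gripper_width: 0.0066
grip_force: 59.4
time: 60.45
position: [0.6783, 0.0849, 0.2527]
orientation: [[0.129, 0.992, 0.013], [0.992, -0.129, 0.0], [0.002, 0.013, -1.0]]
force: [0.0, -0.4, -0.5]
gripper_width: 0.0191
grip_force: 0.0
t 60.45 pos [0.6783 0.0849 0.2527] yaw -7.4 tilt(deg x,y) [ 0.7502 -0.1137] grip 0.0191 0.0
  turn about tool z -13.5 then shift [ 0.2659 -0.1811  0.0127]
```

```bash
python3 -m crank '[[0,0,0,0,0,-7],[0,0,0,0,0,-6.5],[0.025,-0.017,0,0,0,0],[0.045,-0.03,0,0,0,0],[0.045,-0.03,0,0,0,0],[0.045,-0.03,0,0,0,0],[0.045,-0.03,0,0,0,0],[0.04,-0.028,0,0,0,0],[0.021,-0.016,0,0,0,0],[0,0,0,0,0,0],[0,0,0,0,0,0],[0,0,0,0,0,0]]' 0.085
python3 - <<'E'
from meas import *
t=read_camera("top"); c=read_camera("wrist"); W=cloud(t)
save(t,"crop2",(230,90,470,300),2.8)
a=np.radians(-7.35); R=np.array([[np.cos(a),-np.sin(a)],[np.sin(a),np.cos(a)]]); o=np.array([.629,.029])
P=W[~np.isnan(W).any(-1)]-[0,0,.012]; q=(P[:,:2]-o)@R
for cc in((-.045,-.06),(.028,-.06),(-.045,.06),(.025,.06)):
    Q=P[np.hypot(*(q-cc).T)<.042]; b=fit(Q,o+R@cc)[0]; print(cc,"cost",round(b[0],4),"carrier xy",(np.array(b[1:3])-o)@R,b[4])
k=(abs(q[:,0])<.067)&(abs(q[:,1]+.06)<.05); print("max h in trays",np.percentile(P[k][:,2],99.5)+.012, P[k][:,2].max()+.012)
for n,V in(("wrist",cloud(c)),("top",W)):
    r=(abs(V[...,0]-.456)<.06)&(abs(V[...,1]-.366)<.06)
    g=V[r&(abs(V[...,2]-.055)<.008)]; print(n,"grip",rect(g) if len(g)>20 else len(g), len(g), np.median(g[:,2]) if len(g) else "")
from plan import plan; plan(.4557,.3659,.0188,6.1)
E
```

```text
time: 61.95
position: [0.4673, 0.3291, 0.2442]
orientation: [[-0.105, 0.995, -0.0], [0.995, 0.105, -0.0], [-0.0, -0.0, -1.0]]
force: [0.4, 0.3, 0.9]
gripper_width: 0.085
grip_force: 0.0
(-0.045, -0.06) cost 0.0054 carrier xy [-0.029  -0.0588] 1
(0.028, -0.06) cost 0.0058 carrier xy [ 0.0423 -0.0585] 1
(-0.045, 0.06) cost 0.0046 carrier xy [-0.0275  0.0619] -1
(0.025, 0.06) cost 0.0031 carrier xy [0.0385 0.0621] -1
max h in trays 0.06109315320232561 0.06259506726086943
wrist grip (array([0.4554, 0.3658]), np.float32(-83.93655), [19.195459365844727, 42.9101676940918]) 855 0.055194491324098635
top grip (array([0.4565, 0.3653]), np.float32(-84.5966), [19.907371520996094, 43.68183898925781]) 134 0.05436174102894264
t 62.05 pos [0.4673 0.3292 0.2442] yaw 6.0 tilt(deg x,y) [-0.0026  0.0111] grip 0.0853 0.0
  turn about tool z -0.1 then shift [ 0.0377 -0.0077  0.2254]
```

View pics/crop2.png

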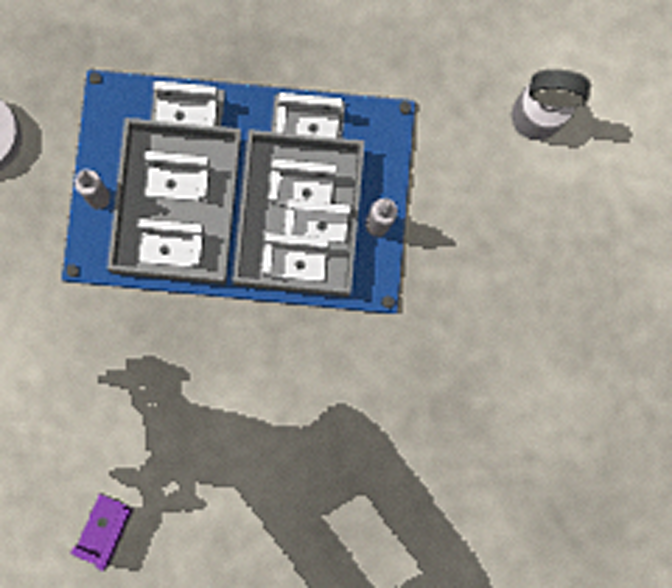

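All five brackets lie in the right trays: two in the left tray in the picture, three in the right. The highest point there is 0.061 m, below the plate's 0.080 m home height. I regrasp the plate.

```bash
python3 -m crank '[[0.018,-0.0037,0.02,0,0,-0.1],[0.0197,-0.004,0.03,0,0,0],[0,0,0.045,0,0,0],[0,0,0.045,0,0,0],[0,0,0.04,0,0,0],[0,0,0.025,0,0,0],[0,0,0.012,0,0,0],[0,0,0.005,0,0,0],[0,0,0,0,0,0],[0,0,0,0,0,0],[0,0,0,0,0,0]]' 0.085; python3 plan.py .4556 .3659 .0185 6.1
```

```text
time: 63.42
position: [0.4557, 0.3671, 0.0235]
orientation: [[-0.108, 0.994, 0.002], [0.994, 0.108, 0.001], [0.001, 0.002, -1.0]]
force: [-0.0, 0.2, -0.1]
gripper_width: 0.0849
grip_force: 0.0
t 63.425 pos [0.4557 0.3671 0.0235] yaw 6.19 tilt(deg x,y) [ 0.1103 -0.0535] grip 0.0849 0.0
  turn about tool z 0.09 then shift [-0.0012 -0.0003  0.005 ]
```

```bash
python3 -m crank '[[-0.001,0,0.0045,0,0,0.1],[0,0,0,0,0,0],[0,0,0,0,0,0]]'; python3 -m crank '[[0,0,0,0,0,0],[0,0,0,0,0,0],[0,0,0,0,0,0],[0,0,0,0,0,0],[0,0,0,0,0,0],[0,0,0,0,0,0]]' 0 110; python3 plan.py .4557 .3659 .0185 6.1
```

```text
time: 63.8
position: [0.4549, 0.3655, 0.0176]
orientation: [[-0.106, 0.994, -0.0], [0.994, 0.106, -0.0], [-0.0, -0.0, -1.0]]
force: [-0.3, 0.7, -0.6]
gripper_width: 0.0848
grip_force: 0.0
time: 64.55
position: [0.4554, 0.3658, 0.0181]
orientation: [[-0.106, 0.994, 0.001], [0.994, 0.106, 0.0], [0.0, 0.001, -1.0]]
force: [0.5, -0.5, 0.9]
gripper_width: 0.0188
grip_force: 107.7
t 64.55 pos [0.4554 0.3658 0.0181] yaw 6.09 tilt(deg x,y) [ 0.0422 -0.0155] grip 0.0188 107.7
  turn about tool z -0.01 then shift [ 0.      0.0003 -0.0004]
```

```bash
python3 -m crank '[[0,0,-0.01,0,0,0],[0,0,-0.02,0,0,0],[0,0,-0.03,0,0,0],[0,0,-0.03,0,0,0],[0,0,-0.03,0,0,0],[0,0,-0.03,0,0,0],[0,0,-0.02,0,0,0],[0,0,-0.005,0,0,0],[0,0,0,0,0,0],[0,0,0,0,0,0]]'; python3 -m crank '[[-0.02,0.0077,0,0,0,0],[-0.033,0.0127,0,0,0,0],[-0.042,0.0162,0,0,0,0],[-0.042,0.0162,0,0,0,0],[-0.042,0.0162,0,0,0,0],[-0.042,0.0162,0,0,0,0],[-0.042,0.0162,0,0,0,0],[-0.042,0.0162,0,0,0,0],[-0.03,0.0116,0,0,0,0],[-0.018,0.007,0,0,0,0],[0,0,0,0,0,0],[0,0,0,0,0,0]]'; python3 plan.py .6287 .0291 .18 82.69
```

```text
time: 65.8
position: [0.4539, 0.3649, 0.1908]
orientation: [[-0.106, 0.994, -0.003], [0.994, 0.106, -0.002], [-0.002, -0.003, -1.0]]
force: [0.2, 0.4, -7.4]
gripper_width: 0.0189
grip_force: 108.2
time: 67.3
position: [0.6271, 0.0299, 0.1922]
orientation: [[-0.106, 0.994, -0.002], [0.994, 0.106, 0.001], [0.001, -0.002, -1.0]]
force: [-0.5, -0.2, -7.3]
gripper_width: 0.0187
grip_force: 108.1
t 67.3 pos [0.6271 0.0299 0.1922] yaw 6.11 tilt(deg x,y) [-0.0927 -0.0666] grip 0.0187 108.1
  turn about tool z -76.58 then shift [-0.0017 -0.0006  0.0122]
```

```bash
python3 -m crank '[[0,0,0,0,0,-4],[0,0,0,0,0,-8],[0,0,0,0,0,-9],[0,0,0,0,0,-9],[0,0,0,0,0,-9],[0,0,0,0,0,-9],[0,0,0,0,0,-9],[0,0,0,0,0,-9],[0,0,0,0,0,-7],[0,0,0,0,0,-3.6],[0,0,0,0,0,0],[0,0,0,0,0,0]]'; python3 -m crank '[[0,0,0.01,0,0,0],[0,0,0.02,0,0,0],[0,0,0.015,0,0,0],[0,0,0.005,0,0,0],[0,0,0,0,0,0],[0,0,0,0,0,0],[0,0,0,0,0,0],[0,0,0,0,0,0]]'; python3 plan.py .6287 .0291 .0951 82.69
python3 - <<'E'
from meas import *
c=read_camera("wrist"); save(c,"w9"); V=cloud(c); I=c["img"].astype(int)
g=V[(V[...,2]>.115)&(V[...,2]<.15)&(I[...,2]>I[...,0]+40)&(abs(V[...,0]-.63)<.2)]; print(rect(g),np.median(g[:,2]))
A=np.c_[g[:,:2]-g[:,:2].mean(0),np.ones(len(g))]; print("plane slopes",np.linalg.lstsq(A,g[:,2],rcond=None)[0])
E
```

```text
time: 68.8
position: [0.6276, 0.03, 0.1927]
orientation: [[-0.992, 0.127, -0.0], [0.127, 0.992, 0.0], [0.0, 0.0, -1.0]]
force: [0.3, 0.0, -6.8]
gripper_width: 0.0187
grip_force: 108.0
time: 69.8
position: [0.6284, 0.0291, 0.1435]
orientation: [[-0.992, 0.127, 0.001], [0.127, 0.992, -0.0], [-0.001, 0.0, -1.0]]
force: [-0.0, -0.2, -7.0]
gripper_width: 0.0187
grip_force: 108.0
t 69.8 pos [0.6284 0.0291 0.1435] yaw 82.69 tilt(deg x,y) [0.0044 0.07  ] grip 0.0187 108.0
  turn about tool z -0.0 then shift [-0.0003  0.0001  0.0484]
(array([0.6301, 0.0293]), np.float32(82.75281), [91.497314453125, 308.09326171875]) 0.13655925838575145
plane slopes [0.0023 0.0002 0.1365]
```

View pics/w9.png

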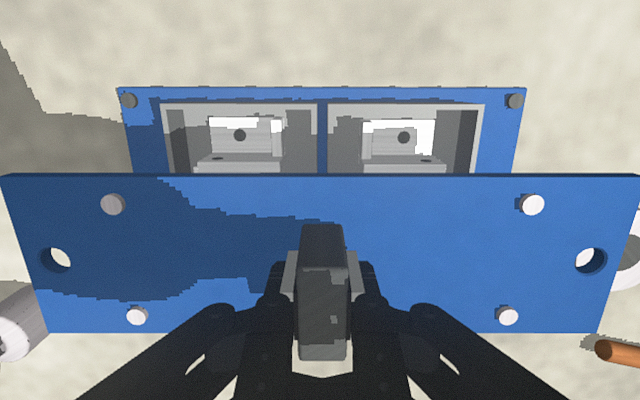

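The plate is level, in line, and within 0.3 mm of its original home line. I lower it slowly.

```bash
python3 -m crank '[[0,0,0.004,0,0,0],[0,0,0.006,0,0,0],[0,0,0.006,0,0,0],[0,0,0.006,0,0,0],[0,0,0.003,0,0,0],[0,0,0,0,0,0],[0,0,0,0,0,0]]'; python3 plan.py .6287 .0291 .0951 82.69
```

```text
time: 70.72
position: [0.6282, 0.0291, 0.1181]
orientation: [[-0.992, 0.127, 0.001], [0.127, 0.992, -0.0], [-0.001, 0.0, -1.0]]
force: [-0.3, 0.5, -7.4]
gripper_width: 0.0188
grip_force: 108.0
t 70.725 pos [0.6282 0.0291 0.1181] yaw 82.69 tilt(deg x,y) [0.0014 0.036 ] grip 0.0188 108.0
  turn about tool z -0.0 then shift [-0.0005  0.0001  0.023 ]
```

```bash
python3 -m crank '[[-0.0004,0,0.004,0,0,0],[0,0,0.006,0,0,0],[0,0,0.006,0,0,0],[0,0,0.004,0,0,0],[0,0,0.002,0,0,0],[0,0,0,0,0,0],[0,0,0,0,0,0]]'; python3 plan.py .6287 .0291 .0951 82.69
```

```text
time: 71.6
position: [0.6285, 0.029, 0.096]
orientation: [[-0.992, 0.127, 0.0], [0.127, 0.992, -0.0], [-0.0, 0.0, -1.0]]
force: [-0.7, 0.3, -7.1]
gripper_width: 0.0189
grip_force: 108.4
t 71.6 pos [0.6285 0.029  0.096 ] yaw 82.69 tilt(deg x,y) [0.001  0.0275] grip 0.0189 108.4
  turn about tool z -0.0 then shift [-0.0001  0.0001  0.0009]
```

```bash
python3 -m crank '[[0,0,0.0007,0,0,0],[0,0,0.0004,0,0,0],[0,0,0,0,0,0]]'; python3 plan.py .6287 .0291 .0951 82.69;  python3 -m crank '[[0,0,0,0,0,0],[0,0,0,0,0,0],[0,0,0,0,0,0],[0,0,0,0,0,0],[0,0,0,0,0,0],[0,0,-0.02,0,0,0],[0,0,-0.04,0,0,0],[0,0,-0.05,0,0,0],[0,0,-0.04,0,0,0],[0,0,0,0,0,0],[0,0,0,0,0,0],[0,0,0,0,0,0]]' 0.085
python3 - <<'E'
from meas import *
c=read_camera("wrist"); V=cloud(c); I=c["img"].astype(int)
g=V[(V[...,2]>.075)&(V[...,2]<.1)&(I[...,2]>I[...,0]+40)&(abs(V[...,0]-.63)<.2)]; print("plate",rect(g),np.median(g[:,2]))
A=np.c_[g[:,:2]-g[:,:2].mean(0),np.ones(len(g))]; print("slopes",np.linalg.lstsq(A,g[:,2],rcond=None)[0])
t=read_camera("top"); W=cloud(t); save(t,"end",(160,90,480,310),2.4)
for n,x,y in(("weight",.714,.281),("gauge",.72,-.27)):
    w=W[(np.hypot(W[...,0]-x,W[...,1]-y)<.08)&(W[...,2]>.02)&(W[...,2]<.13)]; print(n,w.min(0),w.max(0))
E
```

```text
time: 71.97
position: [0.6285, 0.0291, 0.0951]
orientation: [[-0.992, 0.127, 0.0], [0.127, 0.992, -0.0], [-0.0, 0.0, -1.0]]
force: [-1.0, -0.2, -4.0]
gripper_width: 0.0192
grip_force: 108.5
t 71.975 pos [0.6285 0.0291 0.0951] yaw 82.69 tilt(deg x,y) [0.0007 0.0221] grip 0.0192 108.5
  turn about tool z -0.0 then shift [-0.0002  0.0001  0.    ]
time: 73.47
position: [0.627, 0.0291, 0.2426]
orientation: [[-0.992, 0.127, -0.004], [0.127, 0.992, 0.0], [0.004, -0.0, -1.0]]
force: [0.4, -0.4, -0.5]
gripper_width: 0.085
grip_force: 0.0
plate (array([0.6298, 0.0294]), np.float32(82.665276), [90.56405639648438, 306.8288269042969]) 0.088148936901053
slopes [-0.0015  0.0002  0.0881]
weight [0.6741 0.2436 0.0201] [0.7548 0.3221 0.036 ]
gauge [ 0.6941 -0.295   0.0201] [ 0.7393 -0.2438  0.1191]
```

View pics/end.png

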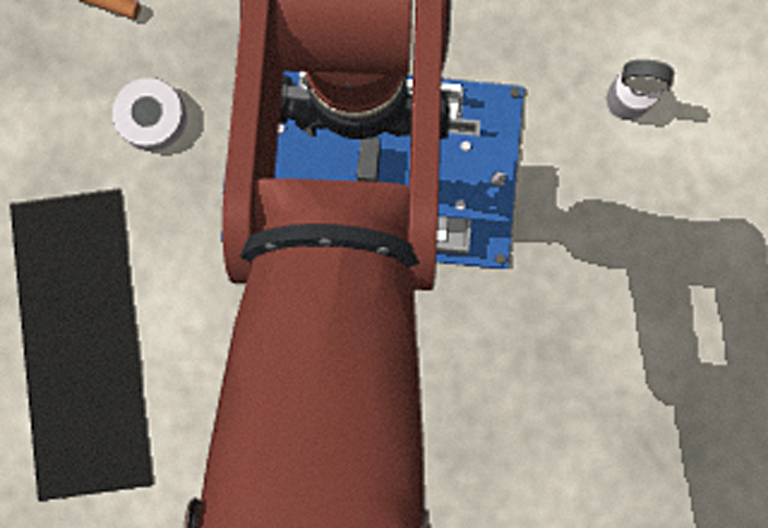

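```bash
python3 - <<'E'
from meas import *
c=read_camera("scene")
for k in("left1_mid","right1_mid"):
    for r in recognise(c,k): print(k,round(r["p"],2),np.array(r["location"]))
W=cloud(c); I=c["img"].astype(int)
a=np.radians(-7.35); R=np.array([[np.cos(a),-np.sin(a)],[np.sin(a),np.cos(a)]]); q=(W[...,:2]-[.629,.029])@R
m=(I.min(2)>190)&(W[...,2]>.008)&(W[...,2]<.07)&(W[...,0]>.3)&(W[...,0]<.85)&(abs(W[...,1])<.5)&~((abs(q[...,0])<.125)&(abs(q[...,1])<.17))
n,l,st,ce=cv2.connectedComponentsWithStats(m.astype(np.uint8)); print([(st[i,4],W[l==i].mean(0)) for i in range(1,n) if st[i,4]>15])
E
```

```text
right1_mid 0.64 [0.6763 0.0894 0.0483]
[]
```

Nothing loose is left outside the trays, so I hand in the job.

```bash
python3 -c "
from cell import finish_job; print(finish_job())"
```

```text
the job is handed in; nothing more can be done
None
```

The job is handed in: all five loose brackets are in the trays of their hand and the plate measures level and home on both pins with the gauge and weight unmoved, though one placing caught the tray wall and the wrist force read up to about 109 N (limit 120 N); the hand-in returned no verdict.

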